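# Sort the stripped-down hardware and rebuild the disc-spring stack

## Task

Sort the loose hardware on the bench: put the hex bolt in the blue bin, the hex nut in the red bin and the brass bush in the yellow bin. Thread the two loose disc springs over the arbor post, without turning either over, onto the spring already there so that the faces alternate: first the dished one (green hollow up), then the domed one (bare dark steel crown up). Leave both springs seated flat on the stack and everything let go and at rest.

Things in the scene. Friction and masses are not known exactly. Their poses are not given: they have to be found in the camera images.
- dished_spring: Loose conical disc spring (cone washer) lying with its hollow, green-painted face up, like a small dish with a hole. 56 mm outside diameter, 26 mm bore, 8 mm high. Outer rim: a vertical edge 5 mm high, from 3 to 8 mm above its underside; it rests on the ring round its bore. About 80 g. Origin: on the axis at its underside, z up.
- domed_spring: The same disc spring lying the other way up: bare dark steel crown up, green hollow hidden below. 56 mm outside diameter, 26 mm bore, 8 mm high overall. Outer rim: a vertical edge 5 mm high, from 0 to 5 mm above its underside; the crown round the bore is at 8 mm. About 80 g. Origin: on the axis at its underside, z up.
- hex_bolt: Loose dark steel hex bolt lying on the bench, 70 mm long: head 24 mm across flats, 10 mm thick, at the -x end (x = -30 mm); round shank 16 mm in diameter, 60 mm long, to its tip at x = +40 mm. Origin: on the bench below the shank, 20 mm from the head's underside (centre of mass); the axis is 11 mm up there. x along the bolt, z up. About 150 g.
- hex_nut: Loose bright steel hex nut lying flat, 36 mm across flats, 42 mm across corners, 19 mm high, dark hole in the middle. Origin: centre of its underside, z up; one pair of flats faces +x and -x, the others every 60 degrees. About 110 g.
- brass_bush: Loose brass-coloured flanged bush standing on its flange: flange 44 mm in diameter and 6 mm high, above it a sleeve 32 mm in diameter up to 30 mm, dark hole in the top. Origin: centre of its underside, z up. About 130 g.
- blue_bin: Blue open stacking bin, fixed to the bench, 120 mm (its x) by 140 mm (its y) outside, 45 mm high, walls and floor 4 mm. Origin: centre of its underside, z up; a white card is on its -x side. Empty at the start.
- red_bin: Red open stacking bin, fixed to the bench, 120 mm (its x) by 140 mm (its y) outside, 45 mm high, walls and floor 4 mm. Origin: centre of its underside, z up; a white card is on its -x side. Empty at the start.
- yellow_bin: Yellow open stacking bin, fixed to the bench, 120 mm (its x) by 140 mm (its y) outside, 45 mm high, walls and floor 4 mm. Origin: centre of its underside, z up; a white card is on its -x side. Empty at the start.
- arbor: Fixed arbor: blue base plate 80 x 80 x 10 mm, upright aluminium post at its centre, 20 mm in diameter up to 40 mm above the bench, tapering to 8 mm at its tip at 52 mm. A like disc spring, crown up at 18 mm, is already fixed on the plate: the dished spring's underside comes to 18 mm, the domed one's, rim on rim, to 26 mm. Origin: on the axis at the base's underside, z up.
Mind the look-alikes: they are no part of the job. Leave any pink look-alike of the dished_spring alone.

How it is judged:
At the end, for the whole second after the job is handed in: Bolt, nut and bush lie in the blue, red and yellow bin (origin within the walls, under 36 mm up). On the arbor the dished spring's underside is at 18 mm, the domed one's at 26 mm (2.5 mm either way), neither turned over, within 6 mm of the axis, level to 0.12 rad. All still (x of hex_bolt in the frame of blue_bin between -0.056 and 0.056 m and y of hex_bolt in the frame of blue_bin between -0.066 and 0.066 m and z of hex_bolt in the frame of blue_bin between 0 and 0.036 m and x of hex_nut in the frame of red_bin between -0.056 and 0.056 m and y of hex_nut in the frame of red_bin between -0.066 and 0.066 m and z of hex_nut in the frame of red_bin between 0 and 0.036 m and x of brass_bush in the frame of yellow_bin between -0.056 and 0.056 m and y of brass_bush in the frame of yellow_bin between -0.066 and 0.066 m and z of brass_bush in the frame of yellow_bin between 0 and 0.036 m and horizontal distance between each of dished_spring, domed_spring and arbor below 0.006 m and z of dished_spring in the frame of arbor between 0.0155 and 0.0205 m and angle between each of dished_spring, domed_spring's own z axis and vertical below 0.12 rad and z of domed_spring in the frame of arbor between 0.0235 and 0.0285 m and linear speed of each of domed_spring, dished_spring, hex_bolt, hex_nut, brass_bush below 0.02 m/s); the robot touches nothing.
It also fails if it takes over 128 s, if anything falls off the work surface, if the arm or the gripper's body presses on something with over 40 N, if the wrist force passes 120 N, or if a joint passes its speed limit or range.

## Robot

A 6-joint arm with a two-finger parallel gripper is mounted at the origin on the work surface. World frame = base frame: x ahead of the robot, y to its left, z up, the work surface at z = 0. Lengths are in m, angles in rad, forces in N, time in s.
With the tool pointing down it reaches from about 0.375 to 0.925 m from the base axis. Payload 5.7 kg.
Tool frame: the origin (TCP) lies midway between the tips of the shut fingers; the grasp point (between the pads) lies 19 mm behind it; z points along the fingers, y is the line along which they close (so a half turn about z gives the same grasp; the last joint's range is limited). The gripper opens to 88 mm and grips with 3 to 60 N. Pads are 20 mm wide; open, the fingers measure 115 mm over their backs; the gripper's body (75 mm by 178 mm) begins 61 mm behind the grasp point.
Start: joints at [1.028, 0.359, 1.51, -0, 1.272, -0.115], TCP at [0.249, 0.546, 0.223] pointing down, gripper open.
Joint ranges: [-2.97, 2.97], [-1.01, 2.36], [0.21, 2.38], [-0.96, 4.11], [0.2, 2.71], [-2.98, 2.98]. Speed limits (rad/s): [2.39, 2.39, 3.14, 3.14, 3.14, 3.14].

## Interface

Orientations are given as a 3x3 rotation matrix whose columns are the frame's x, y, z axes.
In Python, from plant import manip gives the robot as it stands.
- The arm moves only by the tool step_arm, never from a script. Its argument "commands" is a list of rows, each an object of numbers: "tx", "ty", "tz": the shift along the tool's x, y, z normalised to -1 to 1, where 1 is 40 mm; "ax", "ay", "az": the turn, a rotation vector about the tool's x, y, z normalised to -1 to 1, where 1 is 90 degrees; "fingers": the closure, from -1 (fully open) to 1 (shut). In form: [{"tx": .., "ty": .., "tz": .., "ax": .., "ay": .., "az": .., "fingers": ..}, ...]. A call has exactly 5 rows; each row shifts and turns the commanded pose from where the row before left it, along the tool's axes as they then stand; what a row does not reach is not made up. A row lasts 1/10 s, in which the tool goes at most 50 mm and 8.59 degrees, less where a joint would pass 70% of its speed; a pose out of reach is approached as far as the arm can. A call with a number of a shift or a turn outside -1 to 1 is refused whole. A call with a gripper value outside its range is refused whole. The fingers move at their own pace and stop on an object; "force" is the grip in N (left out, the last holds). Time passes only in rows, so rows that do not move let the fingers close, or fill a call up. It gives the time, the measured TCP pose, the force, the opening and the grip force at its end, in the units of the state.
- manip.read_state(): the state, without advancing time (a new reading comes with each control period).
- manip.snapshot(name): name is "scene" or "top" or "wrist"; returns (picture, depth): 480x640x3 uint8, red, green, blue; 480x640 float32, m along the optical axis (not along the pixel's ray), 0 where there is no reading.
- manip.calibration(name): a dict with "fx", "fy", "cx", "cy" (pixels), "dist" ([k1, k2, p1, p2, k3] as OpenCV has them; the pictures are not rectified), "position" and "attitude" of the camera in the world. Camera axes: x right, y down, z forward; pixel columns grow to the right and rows downward; lengths in m; the calibration is good to about 2 mm. A picture is of the moment at which its call begins: read the wrist's pose just before it. calibration takes no time and is no camera call; for the wrist camera it gives the pose at the moment of the call.
- manip.job_done(): hands the job in; it is judged then, once.
The state is a dict: "t": time; "q": joint angles; "joint_velocities": joint speeds; "effort": joint torques, N m; "eef_pos": TCP position; "tcp_rot": TCP orientation; "wrist_force": force on the tool from outside, world axes, zero at the start; "torque": the same for the moment, N m; "finger_gap": finger opening in m; "gripper_force": force on a finger pad.
Only numpy, scipy, OpenCV 4.12 (cv2) and the standard library are available. Lean on these libraries where they do the work, as an engineer would, in place of code of your own. Each camera call takes 0.05 s, during which the arm holds its last target. There are 200 camera calls.

## Working session

There is one attempt and no reset: what is moved stays moved. The work goes in short steps, Python scripts to look and compute and a tool call to move; the robot and the scene stay as the last step left them, time stands still between calls to the robot, and variables do not carry over. Pictures are saved under pics/ and viewed, at most 14 in all, crops included, and the job is handed in when it is done.

Besides the shell and the picture viewer there is one more tool, called by a JSON object that holds its "fn" and its "kwargs". step_arm: Moves the arm, as the interface text tells. Scaled input: -1 to 1 covers 40 mm each way for a shift and 90 degrees each way for a turn. Its arguments: {"type":"object","properties":{"commands":{"type":"array","items":{"type":"object","properties":{"tx":{"type":"number"},"ty":{"type":"number"},"tz":{"type":"number"},"ax":{"type":"number"},"ay":{"type":"number"},"az":{"type":"number"},"fingers":{"type":"number"}}}},"force":{"type":"number"}},"required":["commands"]}

```bash
mkdir -p pics; ls; python3 - <<'E'
from plant import manip
import cv2,numpy as np
print(manip.read_state())
for n in("scene","top"):
    p,d=manip.snapshot(n); cv2.imwrite(f"pics/{n}0.png",p[:,:,::-1]); np.savez(f"{n}0.npz",p=p,d=d); print(n,manip.calibration(n))
E
```

```text
pics
{'t': 0.0, 'q': array([ 1.02791203e+00,  3.59508826e-01,  1.51143768e+00, -1.57045640e-05,
        1.27247847e+00, -1.15087565e-01]), 'joint_velocities': array([-0.00071575, -0.00097974, -0.00024377, -0.00224637,  0.00112179,
       -0.00208484]), 'effort': array([-1.37728945e-03, -5.15381098e+01, -2.70715821e+01,  6.70655142e-02,
        3.50578199e-02, -1.89603588e-04]), 'eef_pos': array([0.24856653, 0.54533146, 0.22180532]), 'tcp_rot': array([[-9.09883849e-01,  4.14862037e-01, -9.33737101e-04],
       [ 4.14863042e-01,  9.09882504e-01, -1.57662632e-03],
       [ 1.95508645e-04, -1.82191984e-03, -9.99998321e-01]]), 'wrist_force': array([ 0.48321244,  0.81948436, -0.11074954]), 'torque': array([ 0.04900427, -0.00966059, -0.03137363]), 'gripper_force': 0.0, 'finger_gap': 0.0879304945453804}
scene {'fx': 475.3170691959614, 'fy': 475.3170691959614, 'cx': 317.07645843595753, 'cy': 234.90789004833255, 'dist': array([-0.08764108,  0.        ,  0.        ,  0.        ,  0.        ]), 'position': array([1.39656507, 0.21061817, 0.69805212]), 'attitude': array([[-0.2528464 ,  0.57268907, -0.77980506],
       [ 0.96736433,  0.16345718, -0.19361819],
       [ 0.01658171, -0.80331126, -0.59532854]])}
top {'fx': 581.9773978392209, 'fy': 581.9773978392209, 'cx': 319.9424882595736, 'cy': 241.10937921987744, 'dist': array([-0.03824997,  0.        ,  0.        ,  0.        ,  0.        ]), 'position': array([0.41218363, 0.00831953, 1.1431182 ]), 'attitude': array([[ 0.01017309, -0.99731945,  0.07245979],
       [-0.99994431, -0.01034968, -0.0020621 ],
       [ 0.00280651, -0.07243478, -0.9973692 ]])}
```

View pics/top0.png

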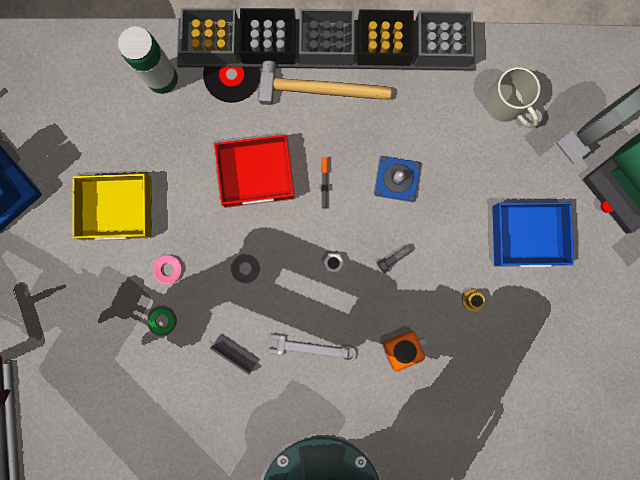

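View pics/scene0.png

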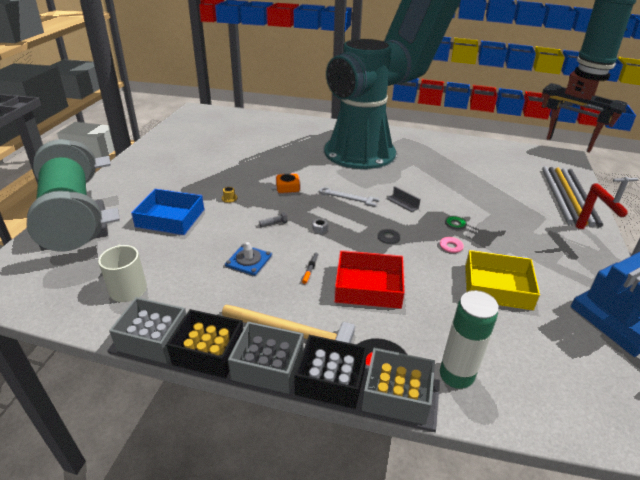

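Top view candidates:
- Rings: green (162,321) is the dished spring. Pink (167,269) is the look-alike to leave. Dark grey (245,268) is the domed spring.
- Loose hardware: nut (333,261), bolt (396,257), bush (474,299).
- Fixtures: arbor (398,177), yellow bin (112,206), red bin (255,170), blue bin (533,232).

I'll measure these and confirm with an enlarged crop.

```bash
cat > h.py <<'E'
import numpy as np,cv2
from plant import manip
def rays(cal,uv):
    K=np.array([[cal['fx'],0,cal['cx']],[0,cal['fy'],cal['cy']],[0,0,1]])
    n=cv2.undistortPoints(np.array(uv,float).reshape(-1,1,2),K,np.array(cal['dist'])).reshape(-1,2)
    return np.c_[n,np.ones(len(n))]@np.array(cal['attitude']).T
def plane(cal,uv,z):
    r=rays(cal,uv);o=np.array(cal['position']);return o+r*((z-o[2])/r[:,2])[:,None]
def blobs(mask,amin=60):
    c,_=cv2.findContours(mask.astype(np.uint8),cv2.RETR_EXTERNAL,cv2.CHAIN_APPROX_NONE)
    return sorted([k for k in c if cv2.contourArea(k)>amin],key=cv2.contourArea,reverse=True)
E
python3 - <<'E'
from h import *
f=np.load("top0.npz");p=f['p'];d=f['d'];cal=manip.calibration("top")
hsv=cv2.cvtColor(p,cv2.COLOR_RGB2HSV)
def rng(lo,hi):return cv2.inRange(hsv,lo,hi)
def show(n,box,m,z,amin=40):
    x0,y0,x1,y1=box;mm=np.zeros_like(m);mm[y0:y1,x0:x1]=m[y0:y1,x0:x1]
    for c in blobs(mm,amin)[:2]:
        P=plane(cal,c.reshape(-1,2),z)[:,:2].astype(np.float32)
        (cc,s,a)=cv2.minAreaRect(P);print(n,np.round(cc,4),np.round(s,4),round(a,1),'circ',np.round(cv2.minEnclosingCircle(P),4) if 0 else [np.round(v,4) for v in cv2.minEnclosingCircle(P)])
g=rng((45,80,30),(85,255,255));show('dish',(130,290,190,350),g,.008)
show('domed',(220,245,275,290),rng((0,0,0),(180,255,75)),.003)
show('nut',(315,245,350,277),(rng((0,0,115),(180,40,255))>0)*255,.019)
show('bush',(455,280,495,315),rng((12,110,60),(35,255,255)),.02)
show('arbor',(365,145,430,210),rng((95,100,40),(125,255,255)),.010)
show('yellow',(60,160,165,250),rng((20,120,60),(35,255,255)),.045)
show('red',(205,125,300,215),rng((170,130,60),(180,255,255))|rng((0,130,60),(6,255,255)),.045)
show('blue',(480,185,590,275),rng((95,100,40),(125,255,255)),.045)
for n,(u,v) in dict(tape=(404,350),vise=(235,355),wrench=(310,347),hammer=(330,88),scr=(326,180),disc=(232,85),mug=(520,90)).items():
    P=plane(cal,[(u,v)],0)[0];r=rays(cal,[(u,v)])[0];q=np.array(cal['position'])+r*np.median(d[v-3:v+4,u-3:u+4]);print(n,np.round(q,3))
cv2.imwrite("pics/c1.png",cv2.resize(p[225:365,90:310,::-1],None,fx=3.6,fy=3.6,interpolation=cv2.INTER_CUBIC))
cv2.imwrite("pics/c2.png",cv2.resize(p[145:325,310:500,::-1],None,fx=3.3,fy=3.3,interpolation=cv2.INTER_CUBIC))
E
```

```text
dish [0.3369 0.313 ] [0.0484 0.0469] 1.5 circ [array([0.3364, 0.313 ]), np.float64(0.0251)]
domed [0.4407 0.1522] [0.0548 0.055 ] 0.6 circ [array([0.4405, 0.1521]), np.float64(0.029)]
nut [ 0.4532 -0.0198] [0.035  0.0345] 83.5 circ [array([ 0.4537, -0.0197]), np.float64(0.0194)]
nut [ 0.4731 -0.0195] [0.0271 0.062 ] 0.4 circ [array([ 0.473 , -0.0195]), np.float64(0.0339)]
bush [ 0.383  -0.2903] [0.0434 0.0413] 45.3 circ [array([ 0.383 , -0.2904]), np.float64(0.022)]
arbor [ 0.6203 -0.1448] [0.0796 0.0799] 80.8 circ [array([ 0.6199, -0.1445]), np.float64(0.0546)]
yellow [0.5548 0.4044] [0.1235 0.1528] 2.6 circ [array([0.5544, 0.404 ]), np.float64(0.0967)]
red [0.6263 0.1341] [0.1257 0.1407] 7.7 circ [array([0.6271, 0.1338]), np.float64(0.0931)]
blue [ 0.5114 -0.3991] [0.1206 0.1535] 1.2 circ [array([ 0.5101, -0.3994]), np.float64(0.0964)]
tape [ 0.288 -0.155  0.035]
vise [0.272 0.168 0.004]
wrench [0.289 0.023 0.007]
hammer [ 0.796 -0.011  0.024]
scr [ 0.616 -0.005  0.008]
disc [0.807 0.186 0.004]
mug [ 0.801 -0.39   0.016]
```

View pics/c1.png

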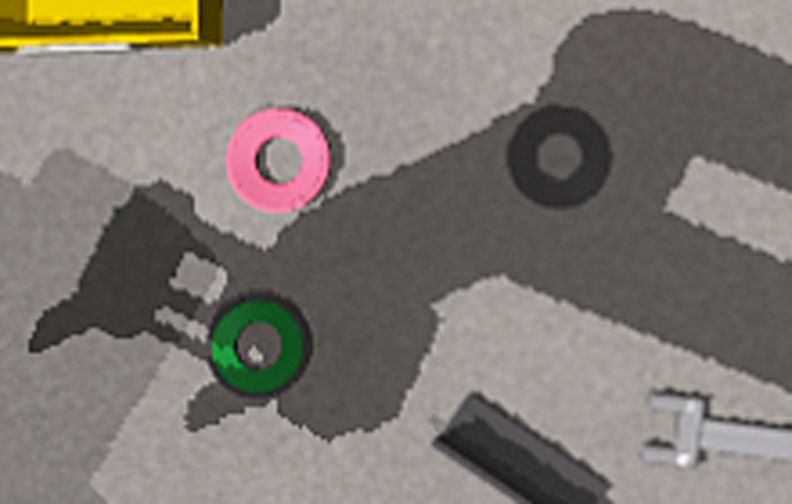

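View pics/c2.png

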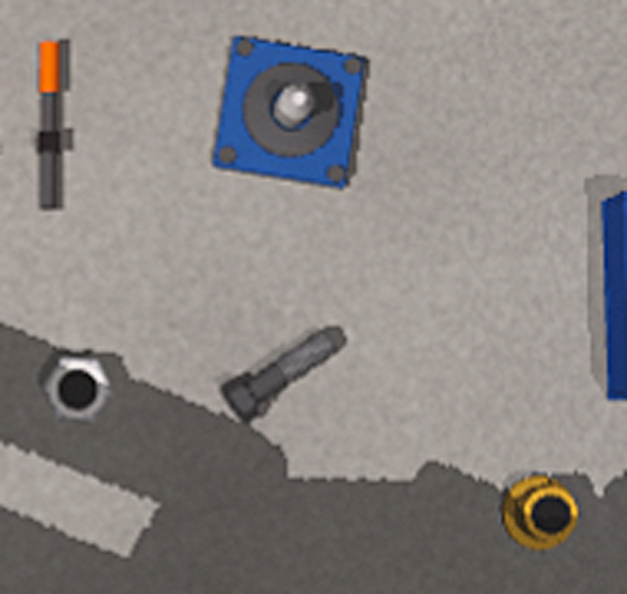

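Crop 1 confirms the dished spring: the green hollow with dark rim is at crop (258,343). The pink ring at (278,158) is the look-alike, and the dark ring at (559,155) is the domed spring. Crop 2 shows the nut at (78,388), the bolt with its head at (245,393) and tip at (340,337), the bush at (540,510) and the arbor at (292,108). Next I move over the green spring.

{"fn": "step_arm", "kwargs": {"commands": [{"az": -0.09}, {"az": -0.09}, {"az": -0.092}, {"ty": -0.7, "tx": -0.27}, {"ty": -0.7, "tx": -0.27}], "force": 20}}

```text
$.commands[0]: bad value
```

{"fn": "step_arm", "kwargs": {"commands": [{"ty": -0.9, "tx": -0.33}, {"ty": -0.9, "tx": -0.33}, {"ty": -0.9, "tx": -0.33}, {"ty": -0.9, "tx": -0.33}, {"ty": -0.8, "tx": -0.33}]}}

```text
$.commands[0]: bad value
```

{"fn": "step_arm", "kwargs": {"commands": [{}, {}, {}, {}, {}]}}

```text
$.commands[0]: bad value
```

```bash
python3 - <<'E'
from h import *
s=manip.read_state();print(s['t'],s['eef_pos'],s['tcp_rot'],s['wrist_force'],s['finger_gap'])
cal=manip.calibration("wrist");print(cal)
p,d=manip.snapshot("wrist");cv2.imwrite("pics/w1.png",p[:,:,::-1])
E
```

```text
0.1 [0.24862535 0.54538841 0.22188708] [[-9.09877815e-01  4.14875481e-01 -8.35435554e-04]
 [ 4.14876291e-01  9.09876682e-01 -1.44490771e-03]
 [ 1.60686550e-04 -1.66129187e-03 -9.99998607e-01]] [-0.1296354   0.62395486 -0.18241342] 0.08793822278629414
{'fx': 363.52822311318346, 'fy': 363.52822311318346, 'cx': 325.51049168909174, 'cy': 240.8966762887061, 'dist': array([-0.03907969,  0.        ,  0.        ,  0.        ,  0.        ]), 'position': array([0.17836336, 0.57862022, 0.38335006]), 'attitude': array([[ 0.41451954,  0.87319039,  0.25634368],
       [ 0.91003833, -0.39713151, -0.11881415],
       [-0.00194523,  0.28253337, -0.9592555 ]])}
```

View pics/w1.png

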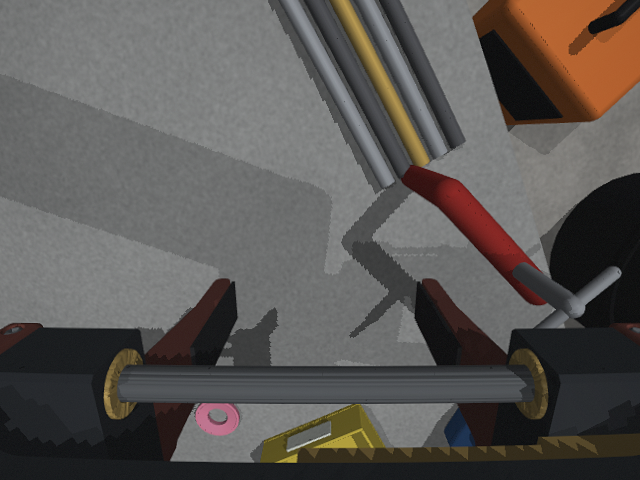

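The view shows the fingers, with the TCP near (325,300) and nothing of the job in sight yet. Every row needs all its keys, so I'm resending.

{"fn": "step_arm", "kwargs": {"commands": [{"tx": 0, "ty": 0, "tz": 0, "ax": 0, "ay": 0, "az": -0.09, "fingers": -1}, {"tx": 0, "ty": 0, "tz": 0, "ax": 0, "ay": 0, "az": -0.09, "fingers": -1}, {"tx": 0, "ty": 0, "tz": 0, "ax": 0, "ay": 0, "az": -0.092, "fingers": -1}, {"tx": -0.27, "ty": -0.7, "tz": 0, "ax": 0, "ay": 0, "az": 0, "fingers": -1}, {"tx": -0.27, "ty": -0.7, "tz": 0, "ax": 0, "ay": 0, "az": 0, "fingers": -1}], "force": 20}}

```text
t: 0.65
eef_pos: [0.2703, 0.4895, 0.2222]
tcp_rot: [[-1.0, -0.001, -0.0], [-0.001, 1.0, -0.001], [0.0, -0.001, -1.0]]
wrist_force: [0.4, -0.2, -1.3]
finger_gap: 0.088
gripper_force: 0.0
```

{"fn": "step_arm", "kwargs": {"commands": [{"tx": -0.33, "ty": -0.9, "tz": 0.2, "ax": 0, "ay": 0, "az": 0, "fingers": -1}, {"tx": -0.33, "ty": -0.9, "tz": 0.2, "ax": 0, "ay": 0, "az": 0, "fingers": -1}, {"tx": -0.33, "ty": -0.9, "tz": 0.2, "ax": 0, "ay": 0, "az": 0, "fingers": -1}, {"tx": -0.33, "ty": -0.9, "tz": 0.2, "ax": 0, "ay": 0, "az": 0, "fingers": -1}, {"tx": -0.33, "ty": -0.8, "tz": 0.2, "ax": 0, "ay": 0, "az": 0, "fingers": -1}]}}

```text
t: 1.15
eef_pos: [0.3363, 0.3121, 0.1823]
tcp_rot: [[-1.0, 0.0, -0.0], [0.0, 1.0, -0.0], [0.0, -0.0, -1.0]]
wrist_force: [-0.4, -0.5, 0.6]
finger_gap: 0.0879
gripper_force: 0.0
```

{"fn": "step_arm", "kwargs": {"commands": [{"tx": 0, "ty": 0, "tz": 0, "ax": 0, "ay": 0, "az": 0, "fingers": -1}, {"tx": 0, "ty": 0, "tz": 0, "ax": 0, "ay": 0, "az": 0, "fingers": -1}, {"tx": 0, "ty": 0, "tz": 0, "ax": 0, "ay": 0, "az": 0, "fingers": -1}, {"tx": 0, "ty": 0, "tz": 0, "ax": 0, "ay": 0, "az": 0, "fingers": -1}, {"tx": 0, "ty": 0, "tz": 0, "ax": 0, "ay": 0, "az": 0, "fingers": -1}]}}

```text
t: 1.65
eef_pos: [0.3362, 0.3148, 0.1828]
tcp_rot: [[-1.0, -0.001, 0.0], [-0.001, 1.0, 0.0], [-0.0, 0.0, -1.0]]
wrist_force: [0.2, 0.5, -0.4]
finger_gap: 0.0876
gripper_force: 0.0
```

```bash
cat >> h.py <<'E'
def st():
    s=manip.read_state();R=s['tcp_rot']
    print('t',round(s['t'],2),'pos',np.round(s['eef_pos'],4),'yaw',round(np.degrees(np.arctan2(R[1,0],R[0,0])),2),'tilt',np.round(R[:2,2],4),'F',np.round(s['wrist_force'],1),'gap',round(s['finger_gap'],4),'g',round(s['gripper_force'],1))
    return s
def todo(s,target):
    "shift in tool units (40 mm)"
    print('units to',np.round(target,4),np.round(s['tcp_rot'].T@(np.array(target)-s['eef_pos'])/.04,2))
def snap(name,f=None):
    cal=manip.calibration(name);p,d=manip.snapshot(name)
    if f:cv2.imwrite(f,p[:,:,::-1])
    return cal,p,d,cv2.cvtColor(p,cv2.COLOR_RGB2HSV)
def fit(cal,mask,z,amin=200):
    out=[]
    for c in blobs(mask,amin)[:3]:
        P=plane(cal,c.reshape(-1,2),z)[:,:2].astype(np.float32)
        (x,r)=cv2.minEnclosingCircle(P);e=cv2.fitEllipse(P)
        print('px',np.round(c.reshape(-1,2).mean(0)),'circ',np.round(x,4),round(r,4),'ell',np.round(e[0],4),np.round(e[1],4));out.append((c,P))
    return out
E
python3 - <<'E'
from h import *
s=st();cal,p,d,hsv=snap("wrist","pics/w2.png")
fit(cal,cv2.inRange(hsv,(45,80,20),(85,255,255)),.0075)
E
```

```text
t 1.65 pos [0.3362 0.3148 0.1828] yaw -179.94 tilt [0.0003 0.0003] F [ 0.2  0.5 -0.4] gap 0.0876 g 0.0
px [325. 217.] circ [0.3353 0.3153] 0.0249 ell [0.3352 0.3153] [0.0487 0.0487]
```

View pics/w2.png

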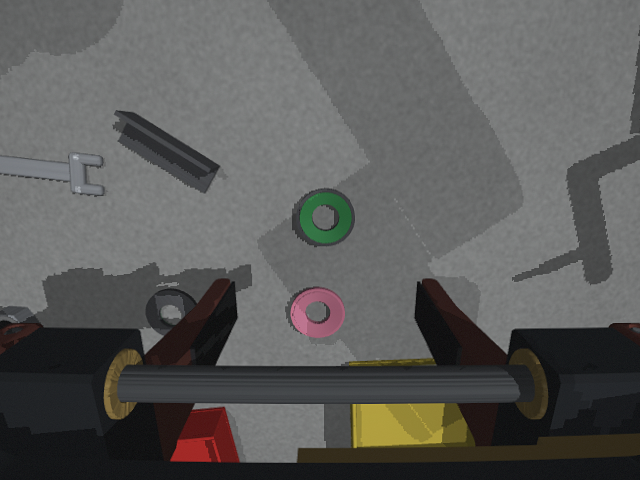

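The green spring is at (325,217), which puts it at (0.335, 0.315) almost under the TCP. The pink ring is at (318,313) and the domed spring at (171,311). I'm descending and gripping.

{"fn": "step_arm", "kwargs": {"commands": [{"tx": 0, "ty": 0, "tz": 0.9, "ax": 0, "ay": 0, "az": 0, "fingers": -1}, {"tx": 0, "ty": 0, "tz": 0.9, "ax": 0, "ay": 0, "az": 0, "fingers": -1}, {"tx": 0, "ty": 0, "tz": 0.9, "ax": 0, "ay": 0, "az": 0, "fingers": -1}, {"tx": 0, "ty": 0, "tz": 0.9, "ax": 0, "ay": 0, "az": 0, "fingers": -1}, {"tx": 0, "ty": 0, "tz": 0.5, "ax": 0, "ay": 0, "az": 0, "fingers": -1}]}}

```text
t: 2.2
eef_pos: [0.3352, 0.3136, 0.0164]
tcp_rot: [[-1.0, -0.0, -0.002], [-0.0, 1.0, -0.001], [0.002, -0.001, -1.0]]
wrist_force: [-0.9, -0.4, 0.6]
finger_gap: 0.0881
gripper_force: 0.0
```

{"fn": "step_arm", "kwargs": {"commands": [{"tx": 0.02, "ty": 0, "tz": 0.2, "ax": 0, "ay": 0, "az": 0, "fingers": -1}, {"tx": 0, "ty": 0, "tz": 0.2, "ax": 0, "ay": 0, "az": 0, "fingers": -1}, {"tx": 0, "ty": 0, "tz": 0, "ax": 0, "ay": 0, "az": 0, "fingers": 0.1}, {"tx": 0, "ty": 0, "tz": 0, "ax": 0, "ay": 0, "az": 0, "fingers": 0.2}, {"tx": 0, "ty": 0, "tz": 0, "ax": 0, "ay": 0, "az": 0, "fingers": 0.3}]}}

```text
t: 2.7
eef_pos: [0.3363, 0.3144, 0.0035]
tcp_rot: [[-1.0, 0.0, 0.002], [0.0, 1.0, 0.001], [-0.002, 0.001, -1.0]]
wrist_force: [-0.1, -0.3, -0.2]
finger_gap: 0.0676
gripper_force: 0.0
```

{"fn": "step_arm", "kwargs": {"commands": [{"tx": 0, "ty": 0, "tz": 0, "ax": 0, "ay": 0, "az": 0, "fingers": 1}, {"tx": 0, "ty": 0, "tz": 0, "ax": 0, "ay": 0, "az": 0, "fingers": 1}, {"tx": 0, "ty": 0, "tz": 0, "ax": 0, "ay": 0, "az": 0, "fingers": 1}, {"tx": 0, "ty": 0, "tz": 0, "ax": 0, "ay": 0, "az": 0, "fingers": 1}, {"tx": 0, "ty": 0, "tz": 0, "ax": 0, "ay": 0, "az": 0, "fingers": 1}]}}

```text
t: 3.2
eef_pos: [0.3361, 0.3142, 0.0033]
tcp_rot: [[-1.0, 0.001, 0.001], [0.001, 1.0, 0.001], [-0.001, 0.001, -1.0]]
wrist_force: [-0.6, 0.7, 6.9]
finger_gap: 0.056
gripper_force: 20.0
```

{"fn": "step_arm", "kwargs": {"commands": [{"tx": 0, "ty": 0, "tz": -0.4, "ax": 0, "ay": 0, "az": 0, "fingers": 1}, {"tx": 0, "ty": 0, "tz": -0.8, "ax": 0, "ay": 0, "az": 0, "fingers": 1}, {"tx": 0, "ty": 0, "tz": -0.9, "ax": 0, "ay": 0, "az": 0, "fingers": 1}, {"tx": 0, "ty": 0, "tz": -0.9, "ax": 0, "ay": 0, "az": 0, "fingers": 1}, {"tx": -0.4, "ty": -0.5, "tz": -0.8, "ax": 0, "ay": 0, "az": 0, "fingers": 1}]}}

```text
t: 3.7
eef_pos: [0.3504, 0.2946, 0.1563]
tcp_rot: [[-1.0, -0.002, -0.0], [-0.002, 1.0, 0.001], [0.0, 0.001, -1.0]]
wrist_force: [0.9, 0.4, -1.4]
finger_gap: 0.0564
gripper_force: 20.0
```

{"fn": "step_arm", "kwargs": {"commands": [{"tx": -0.65, "ty": -0.82, "tz": 0, "ax": 0, "ay": 0, "az": 0, "fingers": 1}, {"tx": -0.65, "ty": -0.82, "tz": 0, "ax": 0, "ay": 0, "az": 0, "fingers": 1}, {"tx": -0.65, "ty": -0.82, "tz": 0, "ax": 0, "ay": 0, "az": 0, "fingers": 1}, {"tx": -0.65, "ty": -0.82, "tz": 0, "ax": 0, "ay": 0, "az": 0, "fingers": 1}, {"tx": -0.65, "ty": -0.82, "tz": 0, "ax": 0, "ay": 0, "az": 0, "fingers": 1}]}}

```text
t: 4.2
eef_pos: [0.4819, 0.1282, 0.1547]
tcp_rot: [[-1.0, 0.001, -0.0], [0.001, 1.0, -0.0], [0.0, -0.0, -1.0]]
wrist_force: [0.3, 1.1, -1.1]
finger_gap: 0.0562
gripper_force: 20.0
```

{"fn": "step_arm", "kwargs": {"commands": [{"tx": -0.65, "ty": -0.82, "tz": 0, "ax": 0, "ay": 0, "az": 0, "fingers": 1}, {"tx": -0.65, "ty": -0.82, "tz": 0, "ax": 0, "ay": 0, "az": 0, "fingers": 1}, {"tx": -0.65, "ty": -0.82, "tz": 0, "ax": 0, "ay": 0, "az": 0, "fingers": 1}, {"tx": -0.65, "ty": -0.82, "tz": 0, "ax": 0, "ay": 0, "az": 0, "fingers": 1}, {"tx": -0.65, "ty": -0.82, "tz": 0, "ax": 0, "ay": 0, "az": 0, "fingers": 1}]}}

```text
t: 4.7
eef_pos: [0.6117, -0.0358, 0.1544]
tcp_rot: [[-1.0, 0.001, -0.001], [0.001, 1.0, 0.0], [0.001, 0.0, -1.0]]
wrist_force: [0.5, 0.4, -0.7]
finger_gap: 0.0565
gripper_force: 20.0
```

{"fn": "step_arm", "kwargs": {"commands": [{"tx": -0.65, "ty": -0.82, "tz": 0, "ax": 0, "ay": 0, "az": 0, "fingers": 1}, {"tx": -0.65, "ty": -0.82, "tz": 0, "ax": 0, "ay": 0, "az": 0, "fingers": 1}, {"tx": -0.65, "ty": -0.82, "tz": 0, "ax": 0, "ay": 0, "az": 0, "fingers": 1}, {"tx": -0.3, "ty": -0.3, "tz": 0, "ax": 0, "ay": 0, "az": 0, "fingers": 1}, {"tx": 0, "ty": 0, "tz": 0, "ax": 0, "ay": 0, "az": 0, "fingers": 1}]}}

```text
t: 5.2
eef_pos: [0.7025, -0.1473, 0.1539]
tcp_rot: [[-1.0, 0.003, 0.0], [0.003, 1.0, -0.001], [-0.0, -0.001, -1.0]]
wrist_force: [-1.1, 0.1, -0.7]
finger_gap: 0.0563
gripper_force: 20.0
```

{"fn": "step_arm", "kwargs": {"commands": [{"tx": 0, "ty": 0, "tz": 0, "ax": 0, "ay": 0, "az": 0, "fingers": 1}, {"tx": 0, "ty": 0, "tz": 0, "ax": 0, "ay": 0, "az": 0, "fingers": 1}, {"tx": 0, "ty": 0, "tz": 0, "ax": 0, "ay": 0, "az": 0, "fingers": 1}, {"tx": 0, "ty": 0, "tz": 0, "ax": 0, "ay": 0, "az": 0, "fingers": 1}, {"tx": 0, "ty": 0, "tz": 0, "ax": 0, "ay": 0, "az": 0, "fingers": 1}]}}

```text
t: 5.7
eef_pos: [0.7011, -0.1441, 0.1549]
tcp_rot: [[-1.0, -0.0, 0.0], [-0.0, 1.0, -0.0], [-0.0, -0.0, -1.0]]
wrist_force: [0.5, -0.4, -0.4]
finger_gap: 0.0561
gripper_force: 20.0
```

```bash
python3 - <<'E'
from h import *
s=st();cal,p,d,hsv=snap("wrist","pics/w3.png");np.savez("w3.npz",p=p,d=d)
print('green held');fit(cal,cv2.inRange(hsv,(45,80,20),(85,255,255)),s['eef_pos'][2]-.0033+.0075)
print('plate');o=fit(cal,cv2.inRange(hsv,(95,100,20),(130,255,255)),.010,1000)
for c,P in o: print([np.round(v,4) for v in cv2.minAreaRect(P)])
E
```

```text
t 5.7 pos [ 0.7011 -0.1441  0.1549] yaw -179.99 tilt [ 0.     -0.0001] F [ 0.5 -0.4 -0.4] gap 0.0561 g 20.0
green held
px [326. 300.] circ [ 0.7003 -0.1433] 0.0249 ell [ 0.7004 -0.1434] [0.0488 0.049 ]
plate
px [326. 127.] circ [ 0.6203 -0.1429] 0.0548 ell [ 0.6203 -0.1429] [0.0919 0.0924]
px [43. 36.] circ [ 0.5485 -0.3663] 0.0463 ell [ 0.5481 -0.3644] [0.0583 0.0878]
[array([ 0.6204, -0.1429]), array([0.079 , 0.0791]), np.float64(80.9816)]
[array([ 0.5464, -0.3663]), array([0.0525, 0.0789]), np.float64(1.1666)]
```

View pics/w3.png

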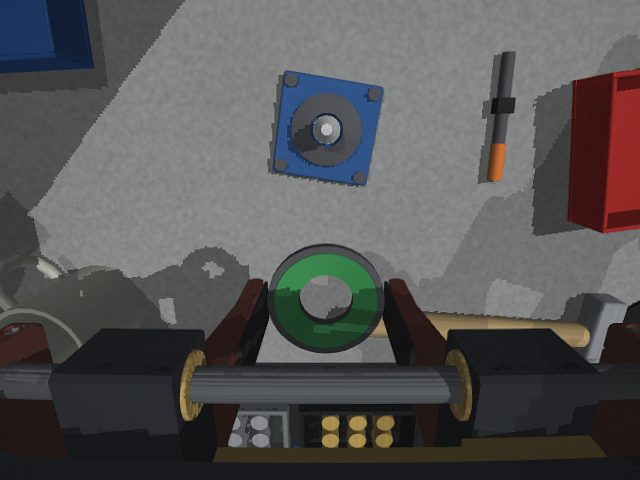

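The held green spring is centred at (326,300), giving (0.7004, -0.1434). The arbor plate is at (326,127), giving (0.6204, -0.1429). Moving back 80 mm and lowering.

{"fn": "step_arm", "kwargs": {"commands": [{"tx": 0.6, "ty": 0, "tz": 0, "ax": 0, "ay": 0, "az": 0, "fingers": 1}, {"tx": 0.8, "ty": 0, "tz": 0, "ax": 0, "ay": 0, "az": 0, "fingers": 1}, {"tx": 0.6, "ty": 0.01, "tz": 0, "ax": 0, "ay": 0, "az": 0, "fingers": 1}, {"tx": 0, "ty": 0, "tz": 0.5, "ax": 0, "ay": 0, "az": 0, "fingers": 1}, {"tx": 0, "ty": 0, "tz": 0.8, "ax": 0, "ay": 0, "az": 0, "fingers": 1}]}}

```text
t: 6.25
eef_pos: [0.6228, -0.145, 0.1049]
tcp_rot: [[-1.0, 0.001, 0.005], [0.001, 1.0, -0.002], [-0.005, -0.002, -1.0]]
wrist_force: [0.3, -0.0, -1.0]
finger_gap: 0.0564
gripper_force: 20.0
```

{"fn": "step_arm", "kwargs": {"commands": [{"tx": 0, "ty": 0, "tz": 0.6, "ax": 0, "ay": 0, "az": 0, "fingers": 1}, {"tx": 0, "ty": 0, "tz": 0.3, "ax": 0, "ay": 0, "az": 0, "fingers": 1}, {"tx": 0, "ty": 0, "tz": 0.1, "ax": 0, "ay": 0, "az": 0, "fingers": 1}, {"tx": 0, "ty": 0, "tz": 0, "ax": 0, "ay": 0, "az": 0, "fingers": 1}, {"tx": 0, "ty": 0, "tz": 0, "ax": 0, "ay": 0, "az": 0, "fingers": 1}]}}

```text
t: 6.75
eef_pos: [0.6224, -0.1446, 0.0638]
tcp_rot: [[-1.0, 0.0, 0.002], [0.0, 1.0, -0.001], [-0.002, -0.001, -1.0]]
wrist_force: [-0.8, -0.6, -1.8]
finger_gap: 0.0563
gripper_force: 20.0
```

{"fn": "step_arm", "kwargs": {"commands": [{"tx": 0, "ty": 0, "tz": 0.2, "ax": 0, "ay": 0, "az": 0, "fingers": 1}, {"tx": 0, "ty": 0, "tz": 0.2, "ax": 0, "ay": 0, "az": 0, "fingers": 1}, {"tx": 0, "ty": 0, "tz": 0.1, "ax": 0, "ay": 0, "az": 0, "fingers": 1}, {"tx": 0, "ty": 0, "tz": 0, "ax": 0, "ay": 0, "az": 0, "fingers": 1}, {"tx": 0, "ty": 0, "tz": 0, "ax": 0, "ay": 0, "az": 0, "fingers": 1}]}}

```text
t: 7.25
eef_pos: [0.6212, -0.1443, 0.0424]
tcp_rot: [[-1.0, 0.001, -0.0], [0.001, 1.0, 0.0], [0.0, 0.0, -1.0]]
wrist_force: [0.8, -0.9, -1.4]
finger_gap: 0.056
gripper_force: 20.0
```

```bash
python3 - <<'E'
from h import *
s=st();todo(s,[.6211,-.1436,.022])
E
```

```text
t 7.25 pos [ 0.6212 -0.1443  0.0424] yaw 179.97 tilt [-0.0005  0.0001] F [ 0.8 -0.9 -1.4] gap 0.056 g 20.0
units to [ 0.6211 -0.1436  0.022 ] [0.   0.02 0.51]
```

{"fn": "step_arm", "kwargs": {"commands": [{"tx": 0, "ty": 0.01, "tz": 0.2, "ax": 0, "ay": 0, "az": 0, "fingers": 1}, {"tx": 0, "ty": 0.01, "tz": 0.2, "ax": 0, "ay": 0, "az": 0, "fingers": 1}, {"tx": 0, "ty": 0, "tz": 0.1, "ax": 0, "ay": 0, "az": 0, "fingers": 1}, {"tx": 0, "ty": 0, "tz": 0, "ax": 0, "ay": 0, "az": 0, "fingers": 1}, {"tx": 0, "ty": 0, "tz": 0, "ax": 0, "ay": 0, "az": 0, "fingers": 1}]}}

```text
t: 7.75
eef_pos: [0.6212, -0.1435, 0.0224]
tcp_rot: [[-1.0, 0.001, -0.0], [0.001, 1.0, 0.0], [0.0, 0.0, -1.0]]
wrist_force: [0.9, 0.2, -0.9]
finger_gap: 0.0562
gripper_force: 20.0
```

{"fn": "step_arm", "kwargs": {"commands": [{"tx": 0, "ty": 0, "tz": 0, "ax": 0, "ay": 0, "az": 0, "fingers": -0.4}, {"tx": 0, "ty": 0, "tz": 0, "ax": 0, "ay": 0, "az": 0, "fingers": -0.5}, {"tx": 0, "ty": 0, "tz": 0, "ax": 0, "ay": 0, "az": 0, "fingers": -0.6}, {"tx": 0, "ty": 0, "tz": 0, "ax": 0, "ay": 0, "az": 0, "fingers": -0.7}, {"tx": 0, "ty": 0, "tz": -0.2, "ax": 0, "ay": 0, "az": 0, "fingers": -0.7}]}}

```text
t: 8.25
eef_pos: [0.6205, -0.1432, 0.0301]
tcp_rot: [[-1.0, 0.001, -0.002], [0.001, 1.0, 0.001], [0.002, 0.001, -1.0]]
wrist_force: [-0.1, 0.3, -0.3]
finger_gap: 0.0747
gripper_force: 0.0
```

{"fn": "step_arm", "kwargs": {"commands": [{"tx": 0, "ty": 0, "tz": -0.6, "ax": 0, "ay": 0, "az": 0, "fingers": -0.8}, {"tx": 0, "ty": 0, "tz": -0.9, "ax": 0, "ay": 0, "az": 0, "fingers": -1}, {"tx": 0, "ty": 0, "tz": -0.9, "ax": 0, "ay": 0, "az": 0, "fingers": -1}, {"tx": 0, "ty": 0, "tz": -0.9, "ax": 0, "ay": 0, "az": 0, "fingers": -1}, {"tx": 0.4, "ty": 0.6, "tz": -0.4, "ax": 0, "ay": 0, "az": 0, "fingers": -1}]}}

```text
t: 8.75
eef_pos: [0.6094, -0.1223, 0.1834]
tcp_rot: [[-1.0, 0.002, 0.009], [0.002, 1.0, -0.004], [-0.009, -0.004, -1.0]]
wrist_force: [-0.5, 0.4, 0.4]
finger_gap: 0.0879
gripper_force: 0.0
```

{"fn": "step_arm", "kwargs": {"commands": [{"tx": 0.5, "ty": 0.85, "tz": 0, "ax": 0, "ay": 0, "az": 0, "fingers": -1}, {"tx": 0.5, "ty": 0.85, "tz": 0, "ax": 0, "ay": 0, "az": 0, "fingers": -1}, {"tx": 0.5, "ty": 0.85, "tz": 0, "ax": 0, "ay": 0, "az": 0, "fingers": -1}, {"tx": 0.5, "ty": 0.85, "tz": 0, "ax": 0, "ay": 0, "az": 0, "fingers": -1}, {"tx": 0.5, "ty": 0.85, "tz": 0, "ax": 0, "ay": 0, "az": 0, "fingers": -1}]}}

```text
t: 9.25
eef_pos: [0.5046, 0.0517, 0.1794]
tcp_rot: [[-1.0, 0.001, 0.001], [0.001, 1.0, -0.0], [-0.001, -0.0, -1.0]]
wrist_force: [0.6, -0.4, 0.3]
finger_gap: 0.0879
gripper_force: 0.0
```

{"fn": "step_arm", "kwargs": {"commands": [{"tx": 0.5, "ty": 0.85, "tz": 0, "ax": 0, "ay": 0, "az": 0, "fingers": -1}, {"tx": 0.5, "ty": 0.85, "tz": 0, "ax": 0, "ay": 0, "az": 0, "fingers": -1}, {"tx": 0.6, "ty": 0.85, "tz": 0, "ax": 0, "ay": 0, "az": 0, "fingers": -1}, {"tx": 0, "ty": 0, "tz": 0, "ax": 0, "ay": 0, "az": 0, "fingers": -1}, {"tx": 0, "ty": 0, "tz": 0, "ax": 0, "ay": 0, "az": 0, "fingers": -1}]}}

```text
t: 9.75
eef_pos: [0.4414, 0.1531, 0.1793]
tcp_rot: [[-1.0, -0.002, 0.001], [-0.002, 1.0, -0.0], [-0.001, -0.0, -1.0]]
wrist_force: [0.7, 0.1, -0.4]
finger_gap: 0.0876
gripper_force: 0.0
```

```bash
python3 - <<'E'
from h import *
s=st();cal,p,d,hsv=snap("wrist","pics/w4.png");np.savez("w4.npz",p=p,d=d)
m=cv2.inRange(hsv,(0,0,0),(180,255,75));m[270:]=0
for z in(.003,):fit(cal,m,z)
cal,p,d,hsv=snap("top");cv2.imwrite("pics/t2.png",cv2.resize(p[140:220,350:450,::-1],None,fx=5,fy=5,interpolation=cv2.INTER_CUBIC))
E
```

```text
t 9.75 pos [0.4414 0.1531 0.1793] yaw -179.89 tilt [ 0.0012 -0.0003] F [ 0.7  0.1 -0.4] gap 0.0876 g 0.0
px [341.  30.] circ [0.2731 0.1713] 0.0497 ell [0.2791 0.1759] [0.0383 0.0948]
px [ 27. 246.] circ [ 0.4664 -0.1412] 0.0425 ell [ 0.459  -0.1329] [0.0256 0.0846]
px [321. 222.] circ [0.4408 0.1515] 0.0286 ell [0.4431 0.1474] [0.0394 0.0523]
```

View pics/w4.png

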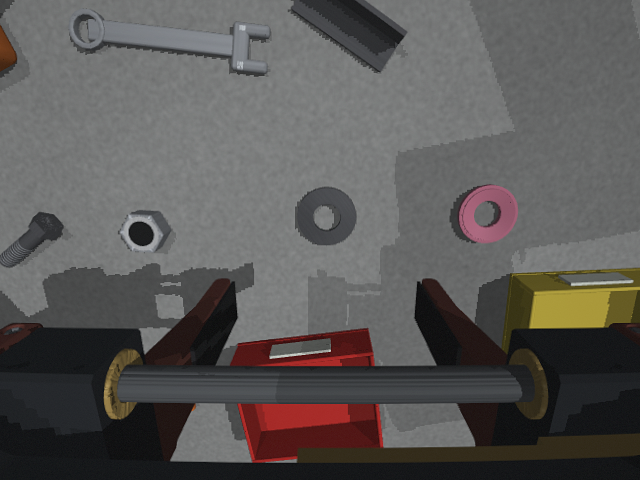

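View pics/t2.png

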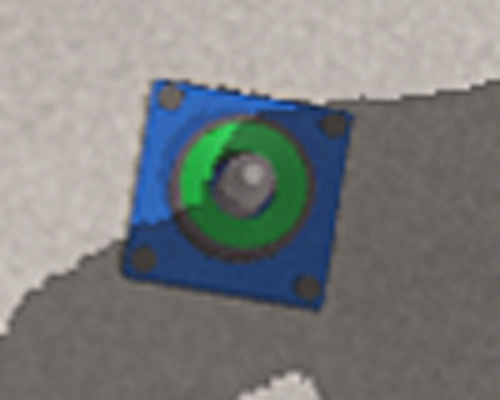

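The dished spring is seated on the arbor, with its green ring concentric round the post at crop (245,185). The domed spring is at wrist pixel (326,216), under the TCP. Descending and gripping.

{"fn": "step_arm", "kwargs": {"commands": [{"tx": 0.01, "ty": 0, "tz": 0.9, "ax": 0, "ay": 0, "az": 0, "fingers": -1}, {"tx": 0, "ty": 0, "tz": 0.9, "ax": 0, "ay": 0, "az": 0, "fingers": -1}, {"tx": 0, "ty": 0, "tz": 0.9, "ax": 0, "ay": 0, "az": 0, "fingers": -1}, {"tx": 0, "ty": 0, "tz": 0.9, "ax": 0, "ay": 0, "az": 0, "fingers": -1}, {"tx": 0, "ty": 0, "tz": 0.5, "ax": 0, "ay": 0, "az": 0, "fingers": -1}]}}

```text
t: 10.35
eef_pos: [0.4411, 0.1511, 0.0123]
tcp_rot: [[-1.0, 0.003, -0.002], [0.003, 1.0, -0.001], [0.002, -0.001, -1.0]]
wrist_force: [-0.6, -0.0, 0.5]
finger_gap: 0.0876
gripper_force: 0.0
```

{"fn": "step_arm", "kwargs": {"commands": [{"tx": 0, "ty": 0, "tz": 0.2, "ax": 0, "ay": 0, "az": 0, "fingers": -1}, {"tx": 0, "ty": 0, "tz": 0.13, "ax": 0, "ay": 0, "az": 0, "fingers": -1}, {"tx": 0, "ty": 0, "tz": 0, "ax": 0, "ay": 0, "az": 0, "fingers": -0.1}, {"tx": 0, "ty": 0, "tz": 0, "ax": 0, "ay": 0, "az": 0, "fingers": 0}, {"tx": 0, "ty": 0, "tz": 0, "ax": 0, "ay": 0, "az": 0, "fingers": 0.2}]}}

```text
t: 10.85
eef_pos: [0.442, 0.1527, 0.0024]
tcp_rot: [[-1.0, 0.001, 0.002], [0.001, 1.0, 0.0], [-0.002, 0.0, -1.0]]
wrist_force: [1.0, 0.3, -0.6]
finger_gap: 0.0673
gripper_force: 0.0
```

{"fn": "step_arm", "kwargs": {"commands": [{"tx": 0, "ty": 0, "tz": 0, "ax": 0, "ay": 0, "az": 0, "fingers": 1}, {"tx": 0, "ty": 0, "tz": 0, "ax": 0, "ay": 0, "az": 0, "fingers": 1}, {"tx": 0, "ty": 0, "tz": 0, "ax": 0, "ay": 0, "az": 0, "fingers": 1}, {"tx": 0, "ty": 0, "tz": 0, "ax": 0, "ay": 0, "az": 0, "fingers": 1}, {"tx": 0, "ty": 0, "tz": 0, "ax": 0, "ay": 0, "az": 0, "fingers": 1}]}}

```text
t: 11.35
eef_pos: [0.4417, 0.1528, 0.0021]
tcp_rot: [[-1.0, 0.0, 0.001], [0.0, 1.0, 0.0], [-0.001, 0.0, -1.0]]
wrist_force: [-0.5, -0.4, 7.6]
finger_gap: 0.0559
gripper_force: 20.0
```

{"fn": "step_arm", "kwargs": {"commands": [{"tx": 0, "ty": 0, "tz": -0.4, "ax": 0, "ay": 0, "az": 0, "fingers": 1}, {"tx": 0, "ty": 0, "tz": -0.8, "ax": 0, "ay": 0, "az": 0, "fingers": 1}, {"tx": 0, "ty": 0, "tz": -0.9, "ax": 0, "ay": 0, "az": 0, "fingers": 1}, {"tx": 0, "ty": 0, "tz": -0.9, "ax": 0, "ay": 0, "az": 0, "fingers": 1}, {"tx": -0.4, "ty": -0.5, "tz": -0.8, "ax": 0, "ay": 0, "az": 0, "fingers": 1}]}}

```text
t: 11.85
eef_pos: [0.4548, 0.1337, 0.1549]
tcp_rot: [[-1.0, -0.002, -0.002], [-0.002, 1.0, 0.001], [0.002, 0.001, -1.0]]
wrist_force: [1.3, -0.1, -1.0]
finger_gap: 0.0553
gripper_force: 20.0
```

{"fn": "step_arm", "kwargs": {"commands": [{"tx": -0.7, "ty": -0.8, "tz": 0, "ax": 0, "ay": 0, "az": 0, "fingers": 1}, {"tx": -0.7, "ty": -0.8, "tz": 0, "ax": 0, "ay": 0, "az": 0, "fingers": 1}, {"tx": -0.7, "ty": -0.8, "tz": 0, "ax": 0, "ay": 0, "az": 0, "fingers": 1}, {"tx": -0.7, "ty": -0.8, "tz": 0, "ax": 0, "ay": 0, "az": 0, "fingers": 1}, {"tx": -0.7, "ty": -0.8, "tz": 0, "ax": 0, "ay": 0, "az": 0, "fingers": 1}]}}

```text
t: 12.35
eef_pos: [0.5975, -0.0288, 0.1533]
tcp_rot: [[-1.0, 0.001, -0.001], [0.001, 1.0, 0.0], [0.001, 0.0, -1.0]]
wrist_force: [0.3, 0.5, -0.5]
finger_gap: 0.0554
gripper_force: 20.0
```

{"fn": "step_arm", "kwargs": {"commands": [{"tx": -0.7, "ty": -0.8, "tz": 0, "ax": 0, "ay": 0, "az": 0, "fingers": 1}, {"tx": -0.7, "ty": -0.8, "tz": 0, "ax": 0, "ay": 0, "az": 0, "fingers": 1}, {"tx": -0.7, "ty": -0.8, "tz": 0, "ax": 0, "ay": 0, "az": 0, "fingers": 1}, {"tx": -0.5, "ty": -0.5, "tz": 0, "ax": 0, "ay": 0, "az": 0, "fingers": 1}, {"tx": 0, "ty": 0, "tz": 0, "ax": 0, "ay": 0, "az": 0, "fingers": 1}]}}

```text
t: 12.85
eef_pos: [0.7032, -0.1469, 0.1529]
tcp_rot: [[-1.0, 0.003, 0.002], [0.003, 1.0, -0.002], [-0.002, -0.002, -1.0]]
wrist_force: [-0.1, -0.2, -0.5]
finger_gap: 0.0554
gripper_force: 20.0
```

{"fn": "step_arm", "kwargs": {"commands": [{"tx": 0, "ty": 0, "tz": 0, "ax": 0, "ay": 0, "az": 0, "fingers": 1}, {"tx": 0, "ty": 0, "tz": 0, "ax": 0, "ay": 0, "az": 0, "fingers": 1}, {"tx": 0, "ty": 0, "tz": 0, "ax": 0, "ay": 0, "az": 0, "fingers": 1}, {"tx": 0, "ty": 0, "tz": 0, "ax": 0, "ay": 0, "az": 0, "fingers": 1}, {"tx": 0, "ty": 0, "tz": 0, "ax": 0, "ay": 0, "az": 0, "fingers": 1}]}}

```text
t: 13.35
eef_pos: [0.7006, -0.1429, 0.1537]
tcp_rot: [[-1.0, -0.0, -0.0], [-0.0, 1.0, -0.0], [0.0, -0.0, -1.0]]
wrist_force: [-0.0, -0.1, -0.5]
finger_gap: 0.0554
gripper_force: 20.0
```

```bash
python3 - <<'E'
from h import *
s=st();cal,p,d,hsv=snap("wrist","pics/w5.png");np.savez("w5.npz",p=p,d=d)
print('green');fit(cal,cv2.inRange(hsv,(45,80,20),(85,255,255)),.0255)
print('plate');o=fit(cal,cv2.inRange(hsv,(95,100,20),(130,255,255)),.010,1000)
for c,P in o[:1]: print([np.round(v,4) for v in cv2.minAreaRect(P)])
# held spring by depth: crown/bore region
z=s['eef_pos'][2]-.0021
tcpd=cal['position'][2]-z
m=((d>.1)&(d<.24)).astype(np.uint8)*255; m[:, :270]=0;m[:,385:]=0;m[360:]=0
c=blobs(m)[0].reshape(-1,2); print('held px box',c.min(0),c.max(0))
E
```

```text
t 13.35 pos [ 0.7006 -0.1429  0.1537] yaw -179.99 tilt [-0.0001 -0.0001] F [-0.  -0.1 -0.5] gap 0.0554 g 20.0
green
px [325. 130.] circ [ 0.6205 -0.1426] 0.0249 ell [ 0.6206 -0.1427] [0.0488 0.049 ]
plate
px [325. 128.] circ [ 0.6202 -0.1429] 0.0547 ell [ 0.6203 -0.1429] [0.0919 0.0923]
px [42. 36.] circ [ 0.5483 -0.3654] 0.0451 ell [ 0.5481 -0.3632] [0.0584 0.0849]
[array([ 0.6204, -0.1429]), array([0.0791, 0.0791]), np.float64(80.9824)]
held px box [270 239] [384 348]
```

View pics/w5.png

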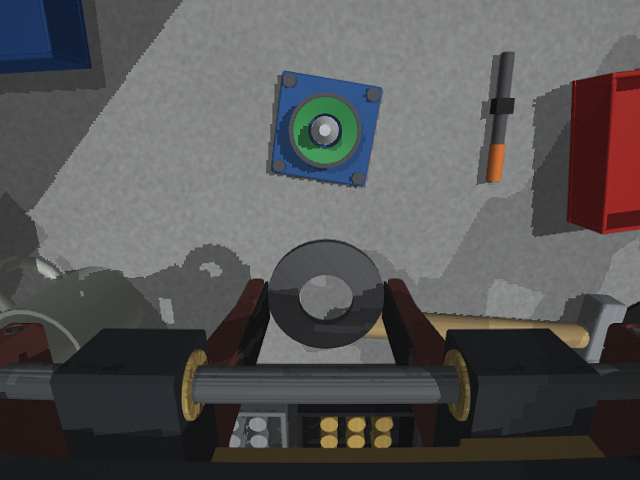

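The dished spring sits concentric on the arbor: green is at (0.6206, -0.1427) and the plate at (0.6204, -0.1429). The domed spring is held with its crown up at (327,294). I'm working out its offset.

```bash
python3 - <<'E'
from h import *
s=manip.read_state();cal=manip.calibration("wrist");f=np.load("w5.npz");p,d=f['p'],f['d']
z0=s['eef_pos'][2]-.0021
# bore: bright blob seen through
m=((d>.25)).astype(np.uint8)*255;m[:270]=0;m[325:]=0;m[:,:295]=0;m[:,358:]=0
fit(cal,m,z0+.008)
P=plane(cal,[(327,239),(327,348),(269,297),(384,297)],z0+.005);print(P,P[:2].mean(0))
E
```

```text
px [325. 297.] circ [ 0.6958 -0.1423] 0.0125 ell [ 0.6965 -0.1423] [0.0221 0.0245]
[[ 0.66917782 -0.14163703  0.15660626]
 [ 0.72588308 -0.14154535  0.15660626]
 [ 0.69800495 -0.16927425  0.15660626]
 [ 0.69798296 -0.11438233  0.15660626]] [ 0.69753045 -0.14159119  0.15660626]
```

```bash
python3 - <<'E'
from h import *
s=manip.read_state();cal=manip.calibration("wrist");f=np.load("w5.npz");d=f['d']
v,u=np.mgrid[230:355,266:388];u=u.ravel();v=v.ravel();dd=d[v,u];k=(dd>.1)&(dd<.25);u,v,dd=u[k],v[k],dd[k]
Q=cal['position']+rays(cal,np.c_[u,v])*dd[:,None];Q=Q[(abs(Q[:,2]-.157)<.012)&(abs(Q[:,1]+.142)<.024)]
print(len(Q),Q.min(0),Q.max(0),np.median(Q[:,2]))
A=np.c_[Q[:,:2]-Q[:,:2].mean(0),np.ones(len(Q))]
print('plane',np.linalg.lstsq(A,Q[:,2],rcond=None)[0],'center',(Q.min(0)+Q.max(0))/2)
for a in np.arange(.667,.730,.006):
    q=Q[abs(Q[:,0]-a)<.002];print(round(a,3),len(q),np.round(np.median(q[:,2]),4) if len(q) else '')
E
```

```text
7604 [ 0.67014466 -0.16599653  0.14979529] [ 0.72716003 -0.11800094  0.16033788] 0.1573029306430011
plane [ 0.01117215 -0.00235611  0.15720246] center [ 0.69865235 -0.14199874  0.15506658]
0.667 0 
0.673 550 0.1561
0.679 789 0.1571
0.685 805 0.1579
0.691 460 0.1579
0.697 357 0.158
0.703 394 0.1579
0.709 617 0.1576
0.715 585 0.1576
0.721 407 0.1566
0.727 63 0.1556
```

{"fn": "step_arm", "kwargs": {"commands": [{"tx": 0.6, "ty": 0, "tz": 0, "ax": 0, "ay": 0, "az": 0, "fingers": 1}, {"tx": 0.75, "ty": -0.02, "tz": 0, "ax": 0, "ay": 0, "az": 0, "fingers": 1}, {"tx": 0.6, "ty": 0, "tz": 0, "ax": 0, "ay": 0, "az": 0, "fingers": 1}, {"tx": 0, "ty": 0, "tz": 0.5, "ax": 0, "ay": 0, "az": 0, "fingers": 1}, {"tx": 0, "ty": 0, "tz": 0.8, "ax": 0, "ay": 0, "az": 0, "fingers": 1}]}}

```text
t: 13.9
eef_pos: [0.6243, -0.1449, 0.1037]
tcp_rot: [[-1.0, 0.001, 0.005], [0.001, 1.0, -0.002], [-0.005, -0.002, -1.0]]
wrist_force: [0.1, -0.3, -1.1]
finger_gap: 0.0557
gripper_force: 20.0
```

{"fn": "step_arm", "kwargs": {"commands": [{"tx": 0, "ty": 0, "tz": 0.5, "ax": 0, "ay": 0, "az": 0, "fingers": 1}, {"tx": 0, "ty": 0, "tz": 0.3, "ax": 0, "ay": 0, "az": 0, "fingers": 1}, {"tx": 0, "ty": 0, "tz": 0.1, "ax": 0, "ay": 0, "az": 0, "fingers": 1}, {"tx": 0, "ty": 0, "tz": 0, "ax": 0, "ay": 0, "az": 0, "fingers": 1}, {"tx": 0, "ty": 0, "tz": 0, "ax": 0, "ay": 0, "az": 0, "fingers": 1}]}}

```text
t: 14.4
eef_pos: [0.6238, -0.1446, 0.0665]
tcp_rot: [[-1.0, 0.0, 0.002], [0.0, 1.0, -0.001], [-0.002, -0.001, -1.0]]
wrist_force: [1.0, -0.3, -1.4]
finger_gap: 0.0555
gripper_force: 20.0
```

{"fn": "step_arm", "kwargs": {"commands": [{"tx": 0, "ty": 0, "tz": 0.2, "ax": 0, "ay": 0, "az": 0, "fingers": 1}, {"tx": 0, "ty": 0, "tz": 0.2, "ax": 0, "ay": 0, "az": 0, "fingers": 1}, {"tx": 0, "ty": 0, "tz": 0.1, "ax": 0, "ay": 0, "az": 0, "fingers": 1}, {"tx": 0, "ty": 0, "tz": 0, "ax": 0, "ay": 0, "az": 0, "fingers": 1}, {"tx": 0, "ty": 0, "tz": 0, "ax": 0, "ay": 0, "az": 0, "fingers": 1}]}}

```text
t: 14.9
eef_pos: [0.6228, -0.1443, 0.0453]
tcp_rot: [[-1.0, 0.001, -0.0], [0.001, 1.0, 0.0], [0.0, 0.0, -1.0]]
wrist_force: [0.2, 0.2, 0.2]
finger_gap: 0.0555
gripper_force: 20.0
```

{"fn": "step_arm", "kwargs": {"commands": [{"tx": 0, "ty": 0.01, "tz": 0.15, "ax": 0, "ay": 0, "az": 0, "fingers": 1}, {"tx": 0, "ty": 0, "tz": 0.15, "ax": 0, "ay": 0, "az": 0, "fingers": 1}, {"tx": 0, "ty": 0, "tz": 0.1, "ax": 0, "ay": 0, "az": 0, "fingers": 1}, {"tx": 0, "ty": 0, "tz": 0, "ax": 0, "ay": 0, "az": 0, "fingers": 1}, {"tx": 0, "ty": 0, "tz": 0, "ax": 0, "ay": 0, "az": 0, "fingers": 1}]}}

```text
t: 15.4
eef_pos: [0.6228, -0.1439, 0.0293]
tcp_rot: [[-1.0, 0.001, -0.0], [0.001, 1.0, 0.0], [0.0, 0.0, -1.0]]
wrist_force: [0.8, -1.0, -1.1]
finger_gap: 0.0555
gripper_force: 20.0
```

{"fn": "step_arm", "kwargs": {"commands": [{"tx": 0, "ty": 0, "tz": 0, "ax": 0, "ay": 0, "az": 0, "fingers": -0.4}, {"tx": 0, "ty": 0, "tz": 0, "ax": 0, "ay": 0, "az": 0, "fingers": -0.5}, {"tx": 0, "ty": 0, "tz": 0, "ax": 0, "ay": 0, "az": 0, "fingers": -0.6}, {"tx": 0, "ty": 0, "tz": 0, "ax": 0, "ay": 0, "az": 0, "fingers": -0.7}, {"tx": 0, "ty": 0, "tz": -0.2, "ax": 0, "ay": 0, "az": 0, "fingers": -0.7}]}}

```text
t: 15.9
eef_pos: [0.6221, -0.1436, 0.0369]
tcp_rot: [[-1.0, 0.001, -0.002], [0.001, 1.0, 0.001], [0.002, 0.001, -1.0]]
wrist_force: [-0.1, -0.1, -0.1]
finger_gap: 0.0745
gripper_force: 0.0
```

{"fn": "step_arm", "kwargs": {"commands": [{"tx": 0, "ty": 0, "tz": -0.6, "ax": 0, "ay": 0, "az": 0, "fingers": -0.8}, {"tx": 0, "ty": 0, "tz": -0.9, "ax": 0, "ay": 0, "az": 0, "fingers": -1}, {"tx": 0, "ty": 0, "tz": -0.9, "ax": 0, "ay": 0, "az": 0, "fingers": -1}, {"tx": 0, "ty": 0, "tz": -0.9, "ax": 0, "ay": 0, "az": 0, "fingers": -1}, {"tx": 0.7, "ty": 0.5, "tz": -0.3, "ax": 0, "ay": 0, "az": 0, "fingers": -1}]}}

```text
t: 16.4
eef_pos: [0.6005, -0.1267, 0.1868]
tcp_rot: [[-1.0, 0.002, 0.011], [0.002, 1.0, -0.004], [-0.011, -0.004, -1.0]]
wrist_force: [0.3, 0.6, 0.6]
finger_gap: 0.0879
gripper_force: 0.0
```

{"fn": "step_arm", "kwargs": {"commands": [{"tx": 0.8, "ty": 0.6, "tz": 0, "ax": 0, "ay": 0, "az": 0, "fingers": -1}, {"tx": 0.8, "ty": 0.6, "tz": 0, "ax": 0, "ay": 0, "az": 0, "fingers": -1}, {"tx": 0.8, "ty": 0.6, "tz": 0, "ax": 0, "ay": 0, "az": 0, "fingers": -1}, {"tx": 0.7, "ty": 0.5, "tz": 0, "ax": 0, "ay": 0, "az": 0, "fingers": -1}, {"tx": 0.4, "ty": 0.3, "tz": 0, "ax": 0, "ay": 0, "az": 0, "fingers": -1}]}}

```text
t: 16.9
eef_pos: [0.4521, -0.0183, 0.1819]
tcp_rot: [[-1.0, -0.0, -0.001], [-0.0, 1.0, 0.0], [0.001, 0.0, -1.0]]
wrist_force: [0.4, 0.0, -0.9]
finger_gap: 0.0877
gripper_force: 0.0
```

{"fn": "step_arm", "kwargs": {"commands": [{"tx": 0, "ty": 0, "tz": 0, "ax": 0, "ay": 0, "az": 0, "fingers": -1}, {"tx": 0, "ty": 0, "tz": 0, "ax": 0, "ay": 0, "az": 0, "fingers": -1}, {"tx": 0, "ty": 0, "tz": 0, "ax": 0, "ay": 0, "az": 0, "fingers": -1}, {"tx": 0, "ty": 0, "tz": 0, "ax": 0, "ay": 0, "az": 0, "fingers": -1}, {"tx": 0, "ty": 0, "tz": 0, "ax": 0, "ay": 0, "az": 0, "fingers": -1}]}}

```text
t: 17.4
eef_pos: [0.4558, -0.0203, 0.1814]
tcp_rot: [[-1.0, 0.001, 0.0], [0.001, 1.0, -0.0], [-0.0, -0.0, -1.0]]
wrist_force: [-0.5, -0.4, -0.1]
finger_gap: 0.0875
gripper_force: 0.0
```

```bash
python3 - <<'E'
from h import *
s=st();cal,p,d,hsv=snap("wrist");np.savez("w6.npz",p=p,d=d)
ct,pt,dt,_=snap("top")
a=np.zeros((480,800,3),np.uint8);a[:,:640]=p[:,:,::-1];a[:128,640:]=cv2.resize(pt[145:209,358:438,::-1],(160,128),interpolation=cv2.INTER_CUBIC)
a[140:268,640:]=cv2.resize(pt[225:289,300:380,::-1],(160,128));cv2.imwrite("pics/w6.png",a)
# horizontal tops at nut height via depth
v,u=np.mgrid[0:300,0:640];Q=cal['position']+rays(cal,np.c_[u.ravel(),v.ravel()])*d[:300].ravel()[:,None];Z=Q[:,2].reshape(300,640)
m=((Z>.015)&(Z<.023)).astype(np.uint8)*255
for c,P in fit(cal,m,.019):
    h=cv2.approxPolyDP(cv2.convexHull(P),.005,True).reshape(-1,2);print(np.round(h,4).tolist(),[np.round(x,4) for x in cv2.minAreaRect(P)])
    h=np.vstack([h,h[:1]]);print([round(x) for x in np.degrees(np.arctan2(*np.diff(h,axis=0).T[::-1]))])
E
```

```text
t 17.4 pos [ 0.4558 -0.0203  0.1814] yaw 179.93 tilt [ 0.0001 -0.0002] F [-0.5 -0.4 -0.1] gap 0.0875 g 0.0
px [327. 217.] circ [ 0.4513 -0.0177] 0.0206 ell [ 0.4513 -0.0176] [0.0373 0.0375]
px [197. 231.] circ [ 0.4649 -0.14  ] 0.0295 ell [ 0.4631 -0.1373] [0.0115 0.0579]
px [  7. 270.] circ [ 0.5027 -0.3331] 0.0322 ell [ 0.5057 -0.3335] [0.0084 0.0668]
[[0.4327999949455261, -0.02630000002682209], [0.44920000433921814, -0.03739999979734421], [0.46810001134872437, -0.02930000051856041], [0.4690999984741211, -0.008100000210106373], [0.45210000872612, 0.0027000000700354576], [0.43369999527931213, -0.007499999832361937]] [array([ 0.4511, -0.0176]), array([0.0407, 0.0359]), np.float64(25.3069)]
[-34, 23, 87, 148, -151, -93]
[[0.48170000314712524, -0.16419999301433563], [0.4661000072956085, -0.13040000200271606], [0.448199987411499, -0.11580000072717667], [0.46230000257492065, -0.1467999964952469]] [array([ 0.4651, -0.1399]), array([0.0125, 0.0588]), np.float64(34.4683)]
[115, 141, -66, -42]
[[0.4706999957561493, -0.33070001006126404], [0.4961000084877014, -0.3384000062942505], [0.5346999764442444, -0.3359000086784363], [0.534600019454956, -0.3294000029563904]] [array([ 0.5028, -0.3338]), array([0.064 , 0.0103]), np.float64(2.4156)]
[-17, 4, 91, -179]
```

View pics/w6.png

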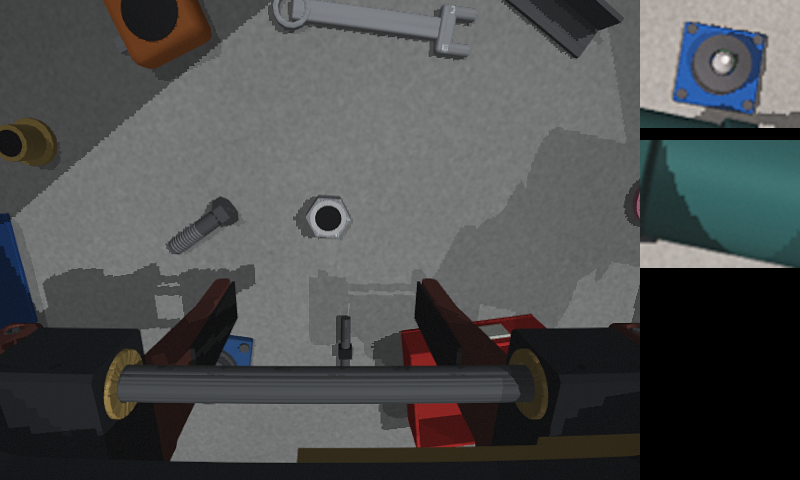

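The domed spring sits concentric on the arbor (inset top right). The nut is at (327,217), giving (0.4513, -0.0177), with flat normals at -3, 57 and 117 degrees, so I turn 27 degrees. The bolt is at (203,226) with its head toward (222,212). Gripping the nut.

{"fn": "step_arm", "kwargs": {"commands": [{"tx": 0.11, "ty": 0.065, "tz": 0, "ax": 0, "ay": 0, "az": 0, "fingers": -1}, {"tx": 0, "ty": 0, "tz": 0.6, "ax": 0, "ay": 0, "az": -0.075, "fingers": -1}, {"tx": 0, "ty": 0, "tz": 0.8, "ax": 0, "ay": 0, "az": -0.075, "fingers": -1}, {"tx": 0, "ty": 0, "tz": 0.8, "ax": 0, "ay": 0, "az": -0.075, "fingers": -1}, {"tx": 0, "ty": 0, "tz": 0.8, "ax": 0, "ay": 0, "az": -0.075, "fingers": -1}]}}

```text
t: 18.0
eef_pos: [0.4506, -0.0171, 0.0606]
tcp_rot: [[-0.889, -0.458, 0.001], [-0.458, 0.889, -0.0], [-0.001, -0.001, -1.0]]
wrist_force: [0.5, 0.1, -0.3]
finger_gap: 0.088
gripper_force: 0.0
```

{"fn": "step_arm", "kwargs": {"commands": [{"tx": 0, "ty": 0, "tz": 0.8, "ax": 0, "ay": 0, "az": 0, "fingers": -0.8}, {"tx": 0, "ty": 0, "tz": 0.4, "ax": 0, "ay": 0, "az": 0, "fingers": -0.6}, {"tx": 0, "ty": 0, "tz": 0.2, "ax": 0, "ay": 0, "az": 0, "fingers": -0.4}, {"tx": 0, "ty": 0, "tz": 0, "ax": 0, "ay": 0, "az": 0, "fingers": -0.2}, {"tx": 0, "ty": 0, "tz": 0, "ax": 0, "ay": 0, "az": 0, "fingers": 0}]}}

```text
t: 18.5
eef_pos: [0.451, -0.0173, 0.006]
tcp_rot: [[-0.891, -0.454, 0.001], [-0.454, 0.891, -0.0], [-0.0, -0.001, -1.0]]
wrist_force: [-0.7, -0.1, -0.2]
finger_gap: 0.0513
gripper_force: 0.0
```

{"fn": "step_arm", "kwargs": {"commands": [{"tx": 0, "ty": 0, "tz": 0, "ax": 0, "ay": 0, "az": 0, "fingers": 0.2}, {"tx": 0, "ty": 0, "tz": 0, "ax": 0, "ay": 0, "az": 0, "fingers": 1}, {"tx": 0, "ty": 0, "tz": 0, "ax": 0, "ay": 0, "az": 0, "fingers": 1}, {"tx": 0, "ty": 0, "tz": 0, "ax": 0, "ay": 0, "az": 0, "fingers": 1}, {"tx": 0, "ty": 0, "tz": 0, "ax": 0, "ay": 0, "az": 0, "fingers": 1}]}}

```text
t: 19.0
eef_pos: [0.4514, -0.0174, 0.0063]
tcp_rot: [[-0.891, -0.453, 0.002], [-0.453, 0.891, -0.0], [-0.002, -0.001, -1.0]]
wrist_force: [0.3, -0.5, 7.0]
finger_gap: 0.0357
gripper_force: 20.0
```

{"fn": "step_arm", "kwargs": {"commands": [{"tx": 0, "ty": 0, "tz": -0.4, "ax": 0, "ay": 0, "az": 0, "fingers": 1}, {"tx": 0, "ty": 0, "tz": -0.8, "ax": 0, "ay": 0, "az": 0.075, "fingers": 1}, {"tx": 0, "ty": 0, "tz": -0.8, "ax": 0, "ay": 0, "az": 0.075, "fingers": 1}, {"tx": 0, "ty": 0, "tz": -0.8, "ax": 0, "ay": 0, "az": 0.075, "fingers": 1}, {"tx": 0, "ty": 0, "tz": -0.7, "ax": 0, "ay": 0, "az": 0.075, "fingers": 1}]}}

```text
t: 19.5
eef_pos: [0.4505, -0.0172, 0.1473]
tcp_rot: [[-1.0, 0.005, 0.001], [0.005, 1.0, -0.0], [-0.001, -0.0, -1.0]]
wrist_force: [-0.1, 0.9, -1.3]
finger_gap: 0.0359
gripper_force: 20.0
```

{"fn": "step_arm", "kwargs": {"commands": [{"tx": -0.6, "ty": 0.5, "tz": 0, "ax": 0, "ay": 0, "az": 0, "fingers": 1}, {"tx": -0.8, "ty": 0.7, "tz": 0, "ax": 0, "ay": 0, "az": 0, "fingers": 1}, {"tx": -0.8, "ty": 0.7, "tz": 0, "ax": 0, "ay": 0, "az": 0, "fingers": 1}, {"tx": -0.8, "ty": 0.7, "tz": 0, "ax": 0, "ay": 0, "az": 0, "fingers": 1}, {"tx": -0.8, "ty": 0.7, "tz": 0, "ax": 0, "ay": 0, "az": 0, "fingers": 1}]}}

```text
t: 20.0
eef_pos: [0.6034, 0.116, 0.1456]
tcp_rot: [[-1.0, 0.0, -0.0], [0.0, 1.0, -0.0], [0.0, -0.0, -1.0]]
wrist_force: [0.8, -0.8, -1.4]
finger_gap: 0.0356
gripper_force: 20.0
```

{"fn": "step_arm", "kwargs": {"commands": [{"tx": -0.58, "ty": 0.48, "tz": 0, "ax": 0, "ay": 0, "az": 0, "fingers": 1}, {"tx": 0, "ty": 0, "tz": 0.2, "ax": 0, "ay": 0, "az": 0, "fingers": 1}, {"tx": 0, "ty": 0, "tz": 0.6, "ax": 0, "ay": 0, "az": 0, "fingers": 1}, {"tx": 0, "ty": 0, "tz": 0.7, "ax": 0, "ay": 0, "az": 0, "fingers": 1}, {"tx": 0, "ty": 0, "tz": 0.6, "ax": 0, "ay": 0, "az": 0, "fingers": 1}]}}

```text
t: 20.5
eef_pos: [0.6244, 0.1334, 0.0601]
tcp_rot: [[-1.0, 0.001, -0.002], [0.001, 1.0, -0.0], [0.002, -0.0, -1.0]]
wrist_force: [-0.2, 0.9, -1.7]
finger_gap: 0.0357
gripper_force: 20.0
```

{"fn": "step_arm", "kwargs": {"commands": [{"tx": 0, "ty": 0, "tz": 0.5, "ax": 0, "ay": 0, "az": 0, "fingers": 1}, {"tx": 0, "ty": 0, "tz": 0.4, "ax": 0, "ay": 0, "az": 0, "fingers": 1}, {"tx": 0, "ty": 0, "tz": 0.2, "ax": 0, "ay": 0, "az": 0, "fingers": 1}, {"tx": 0, "ty": 0, "tz": 0, "ax": 0, "ay": 0, "az": 0, "fingers": 1}, {"tx": 0, "ty": 0, "tz": 0, "ax": 0, "ay": 0, "az": 0, "fingers": 1}]}}

```text
t: 21.0
eef_pos: [0.6259, 0.1337, 0.0179]
tcp_rot: [[-1.0, 0.001, 0.0], [0.001, 1.0, -0.0], [-0.0, -0.0, -1.0]]
wrist_force: [-0.2, -0.6, -0.9]
finger_gap: 0.0358
gripper_force: 20.0
```

{"fn": "step_arm", "kwargs": {"commands": [{"tx": 0, "ty": 0, "tz": 0, "ax": 0, "ay": 0, "az": 0, "fingers": 0}, {"tx": 0, "ty": 0, "tz": 0, "ax": 0, "ay": 0, "az": 0, "fingers": -0.3}, {"tx": 0, "ty": 0, "tz": 0, "ax": 0, "ay": 0, "az": 0, "fingers": -0.3}, {"tx": 0, "ty": 0, "tz": 0, "ax": 0, "ay": 0, "az": 0, "fingers": -0.3}, {"tx": 0, "ty": 0, "tz": -0.3, "ax": 0, "ay": 0, "az": 0, "fingers": -0.3}]}}

```text
t: 21.5
eef_pos: [0.6246, 0.1337, 0.0286]
tcp_rot: [[-1.0, 0.001, -0.003], [0.001, 1.0, -0.0], [0.003, -0.0, -1.0]]
wrist_force: [-0.6, 0.1, -0.2]
finger_gap: 0.0567
gripper_force: 0.0
```

{"fn": "step_arm", "kwargs": {"commands": [{"tx": 0, "ty": 0, "tz": -0.8, "ax": 0, "ay": 0, "az": 0, "fingers": -0.3}, {"tx": 0, "ty": 0, "tz": -0.9, "ax": 0, "ay": 0, "az": 0, "fingers": -0.5}, {"tx": 0, "ty": 0, "tz": -0.9, "ax": 0, "ay": 0, "az": 0, "fingers": -1}, {"tx": 0.2, "ty": -0.4, "tz": -0.8, "ax": 0, "ay": 0, "az": 0, "fingers": -1}, {"tx": 0.5, "ty": -0.8, "tz": -0.3, "ax": 0, "ay": 0, "az": 0, "fingers": -1}]}}

```text
t: 22.0
eef_pos: [0.6015, 0.087, 0.1823]
tcp_rot: [[-1.0, -0.002, 0.009], [-0.002, 1.0, 0.001], [-0.009, 0.001, -1.0]]
wrist_force: [0.2, -1.0, -0.8]
finger_gap: 0.0852
gripper_force: 0.0
```

{"fn": "step_arm", "kwargs": {"commands": [{"tx": 0.55, "ty": -0.9, "tz": 0, "ax": 0, "ay": 0, "az": 0, "fingers": -1}, {"tx": 0.55, "ty": -0.9, "tz": 0, "ax": 0, "ay": 0, "az": 0, "fingers": -1}, {"tx": 0.55, "ty": -0.9, "tz": 0, "ax": 0, "ay": 0, "az": 0, "fingers": -1}, {"tx": 0.55, "ty": -0.9, "tz": 0, "ax": 0, "ay": 0, "az": 0, "fingers": -1}, {"tx": 0.55, "ty": -0.9, "tz": 0, "ax": 0, "ay": 0, "az": 0, "fingers": -1}]}}

```text
t: 22.5
eef_pos: [0.4869, -0.0953, 0.1785]
tcp_rot: [[-1.0, 0.0, 0.001], [0.0, 1.0, -0.001], [-0.001, -0.001, -1.0]]
wrist_force: [0.5, 0.3, 0.4]
finger_gap: 0.0876
gripper_force: 0.0
```

{"fn": "step_arm", "kwargs": {"commands": [{"tx": 0.4, "ty": -0.7, "tz": 0, "ax": 0, "ay": 0, "az": 0, "fingers": -1}, {"tx": 0.2, "ty": -0.4, "tz": 0, "ax": 0, "ay": 0, "az": 0, "fingers": -1}, {"tx": 0, "ty": 0, "tz": 0, "ax": 0, "ay": 0, "az": 0, "fingers": -1}, {"tx": 0, "ty": 0, "tz": 0, "ax": 0, "ay": 0, "az": 0, "fingers": -1}, {"tx": 0, "ty": 0, "tz": 0, "ax": 0, "ay": 0, "az": 0, "fingers": -1}]}}

```text
t: 23.0
eef_pos: [0.4643, -0.1373, 0.1779]
tcp_rot: [[-1.0, -0.0, 0.001], [-0.0, 1.0, 0.0], [-0.001, 0.0, -1.0]]
wrist_force: [-0.4, 0.2, 0.3]
finger_gap: 0.0881
gripper_force: 0.0
```

```bash
python3 - <<'E'
from h import *
s=st();cal,p,d,hsv=snap("wrist","pics/w7.png")
v,u=np.mgrid[0:275,0:640];Q=cal['position']+rays(cal,np.c_[u.ravel(),v.ravel()])*d[:275].ravel()[:,None]
k=(Q[:,2]>.008)&(Q[:,2]<.03)&(np.hypot(Q[:,0]-.465,Q[:,1]+.14)<.06);A=Q[k];print(len(A))
c,sz,a=cv2.minAreaRect(A[:,:2].astype(np.float32));print('rect',c,sz,a)
sh=A[(A[:,2]>.015)&(A[:,2]<.0205)];m=sh[:,:2].mean(0);w=np.linalg.svd(sh[:,:2]-m,full_matrices=False)[2][0];print('axis',w,np.degrees(np.arctan2(w[1],w[0])),m)
t=(A[:,:2]-m)@w;n=(A[:,:2]-m)@[-w[1],w[0]];print('ext',t.min(),t.max())
for b in np.arange(t.min(),t.max(),.007):
    q=(t>=b)&(t<b+.007);print(round(b,3),np.round(m+w*(b+.0035),4),'z',round(np.percentile(A[q,2],95),4),'n',round(n[q].min(),4),round(n[q].max(),4))
E
```

```text
t 23.0 pos [ 0.4643 -0.1373  0.1779] yaw -180.0 tilt [0.0007 0.    ] F [-0.4  0.2  0.3] gap 0.0881 g 0.0
1461
rect (0.46328654885292053, -0.13789653778076172) (0.027862606570124626, 0.07039850950241089) 34.595619201660156
axis [ 0.59548382 -0.8033673 ] -53.45287004263471 [ 0.46091705 -0.13587684]
ext -0.03252145101996275 0.03825080985373733
-0.033 [ 0.4436 -0.1126] z 0.0246 n -0.0122 0.0155
-0.026 [ 0.4478 -0.1182] z 0.0241 n -0.0123 0.0155
-0.019 [ 0.452  -0.1238] z 0.0192 n -0.0068 0.0092
-0.012 [ 0.4561 -0.1294] z 0.0188 n -0.0071 0.0084
-0.005 [ 0.4603 -0.1351] z 0.0187 n -0.0071 0.0085
0.002 [ 0.4645 -0.1407] z 0.0179 n -0.0079 0.0086
0.009 [ 0.4686 -0.1463] z 0.0175 n -0.0077 0.008
0.016 [ 0.4728 -0.1519] z 0.0168 n -0.0081 0.0075
0.023 [ 0.477  -0.1576] z 0.0167 n -0.0083 0.0077
0.03 [ 0.4812 -0.1632] z 0.0161 n -0.0084 0.0077
0.037 [ 0.4853 -0.1688] z 0.0157 n -0.0077 0.0066
```

View pics/w7.png

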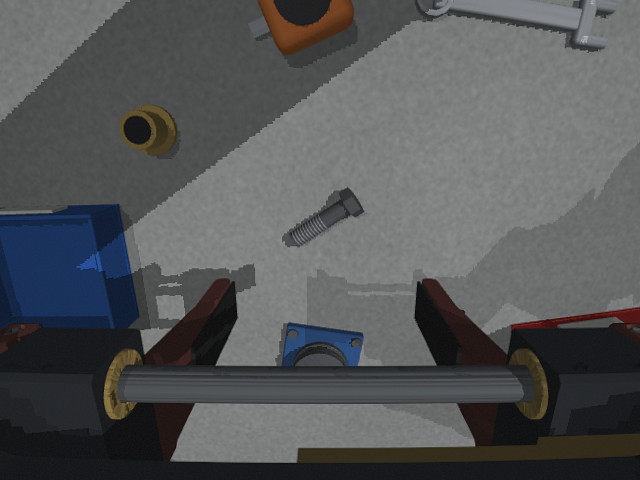

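The bolt runs from its head at (350,202) to its tip at (290,241). Its centre of mass is at (0.460, -0.134) and its axis at -54.5 degrees. I shift, turn 54.5 degrees about tool z and grip. The bush is at (148,130).

{"fn": "step_arm", "kwargs": {"commands": [{"tx": 0.1, "ty": 0.085, "tz": 0, "ax": 0, "ay": 0, "az": 0, "fingers": -1}, {"tx": 0, "ty": 0, "tz": 0.3, "ax": 0, "ay": 0, "az": 0.0865, "fingers": -1}, {"tx": 0, "ty": 0, "tz": 0.5, "ax": 0, "ay": 0, "az": 0.0865, "fingers": -1}, {"tx": 0, "ty": 0, "tz": 0.5, "ax": 0, "ay": 0, "az": 0.0865, "fingers": -1}, {"tx": 0, "ty": 0, "tz": 0.5, "ax": 0, "ay": 0, "az": 0.0865, "fingers": -1}]}}

```text
t: 23.55
eef_pos: [0.4598, -0.1337, 0.1049]
tcp_rot: [[-0.853, 0.521, 0.0], [0.521, 0.853, -0.0], [-0.0, 0.0, -1.0]]
wrist_force: [0.3, -0.9, 0.7]
finger_gap: 0.0883
gripper_force: 0.0
```

{"fn": "step_arm", "kwargs": {"commands": [{"tx": 0, "ty": 0, "tz": 0.5, "ax": 0, "ay": 0, "az": 0.0865, "fingers": -1}, {"tx": 0, "ty": 0, "tz": 0.5, "ax": 0, "ay": 0, "az": 0.0865, "fingers": -0.8}, {"tx": 0, "ty": 0, "tz": 0.5, "ax": 0, "ay": 0, "az": 0.0865, "fingers": -0.6}, {"tx": 0, "ty": 0, "tz": 0.6, "ax": 0, "ay": 0, "az": 0, "fingers": -0.4}, {"tx": 0, "ty": 0, "tz": 0.4, "ax": 0, "ay": 0, "az": 0, "fingers": -0.2}]}}

```text
t: 24.05
eef_pos: [0.4593, -0.1336, 0.0042]
tcp_rot: [[-0.581, 0.814, -0.001], [0.814, 0.581, 0.001], [0.001, -0.001, -1.0]]
wrist_force: [0.8, 1.0, 0.0]
finger_gap: 0.0592
gripper_force: 0.0
```

{"fn": "step_arm", "kwargs": {"commands": [{"tx": 0, "ty": 0, "tz": 0.05, "ax": 0, "ay": 0, "az": 0, "fingers": 0}, {"tx": 0, "ty": 0, "tz": 0, "ax": 0, "ay": 0, "az": 0, "fingers": 0.2}, {"tx": 0, "ty": 0, "tz": 0, "ax": 0, "ay": 0, "az": 0, "fingers": 0.4}, {"tx": 0, "ty": 0, "tz": 0, "ax": 0, "ay": 0, "az": 0, "fingers": 1}, {"tx": 0, "ty": 0, "tz": 0, "ax": 0, "ay": 0, "az": 0, "fingers": 1}]}}

```text
t: 24.55
eef_pos: [0.4603, -0.1349, 0.0042]
tcp_rot: [[-0.58, 0.814, 0.001], [0.814, 0.58, -0.001], [-0.001, 0.001, -1.0]]
wrist_force: [0.0, -0.0, 1.0]
finger_gap: 0.0193
gripper_force: 0.0
```

{"fn": "step_arm", "kwargs": {"commands": [{"tx": 0, "ty": 0, "tz": 0, "ax": 0, "ay": 0, "az": 0, "fingers": 1}, {"tx": 0, "ty": 0, "tz": 0, "ax": 0, "ay": 0, "az": 0, "fingers": 1}, {"tx": 0, "ty": 0, "tz": 0, "ax": 0, "ay": 0, "az": 0, "fingers": 1}, {"tx": 0, "ty": 0, "tz": 0, "ax": 0, "ay": 0, "az": 0, "fingers": 1}, {"tx": 0, "ty": 0, "tz": 0, "ax": 0, "ay": 0, "az": 0, "fingers": 1}]}}

```text
t: 25.05
eef_pos: [0.4602, -0.1349, 0.004]
tcp_rot: [[-0.58, 0.814, 0.001], [0.814, 0.58, -0.001], [-0.001, 0.0, -1.0]]
wrist_force: [-0.2, 1.0, 6.6]
finger_gap: 0.0158
gripper_force: 20.0
```

{"fn": "step_arm", "kwargs": {"commands": [{"tx": 0, "ty": 0, "tz": -0.4, "ax": 0, "ay": 0, "az": 0, "fingers": 1}, {"tx": 0, "ty": 0, "tz": -0.5, "ax": 0, "ay": 0, "az": -0.0865, "fingers": 1}, {"tx": 0, "ty": 0, "tz": -0.5, "ax": 0, "ay": 0, "az": -0.0865, "fingers": 1}, {"tx": 0, "ty": 0, "tz": -0.5, "ax": 0, "ay": 0, "az": -0.0865, "fingers": 1}, {"tx": 0, "ty": 0, "tz": -0.5, "ax": 0, "ay": 0, "az": -0.0865, "fingers": 1}]}}

```text
t: 25.55
eef_pos: [0.4592, -0.1344, 0.1]
tcp_rot: [[-0.92, 0.392, -0.001], [0.392, 0.92, 0.0], [0.001, -0.0, -1.0]]
wrist_force: [-0.7, -0.8, -1.0]
finger_gap: 0.0159
gripper_force: 20.0
```

{"fn": "step_arm", "kwargs": {"commands": [{"tx": 0, "ty": 0, "tz": -0.5, "ax": 0, "ay": 0, "az": -0.0865, "fingers": 1}, {"tx": 0, "ty": 0, "tz": -0.5, "ax": 0, "ay": 0, "az": -0.0865, "fingers": 1}, {"tx": 0, "ty": 0, "tz": -0.5, "ax": 0, "ay": 0, "az": -0.0865, "fingers": 1}, {"tx": -0.1, "ty": -0.5, "tz": 0, "ax": 0, "ay": 0, "az": 0, "fingers": 1}, {"tx": -0.15, "ty": -0.8, "tz": 0, "ax": 0, "ay": 0, "az": 0, "fingers": 1}]}}

```text
t: 26.05
eef_pos: [0.4692, -0.1857, 0.16]
tcp_rot: [[-1.0, -0.002, -0.0], [-0.002, 1.0, 0.0], [0.0, 0.0, -1.0]]
wrist_force: [0.5, 0.1, -1.7]
finger_gap: 0.0154
gripper_force: 20.0
```

{"fn": "step_arm", "kwargs": {"commands": [{"tx": -0.15, "ty": -0.9, "tz": 0, "ax": 0, "ay": 0, "az": 0, "fingers": 1}, {"tx": -0.15, "ty": -0.9, "tz": 0, "ax": 0, "ay": 0, "az": 0, "fingers": 1}, {"tx": -0.15, "ty": -0.9, "tz": 0, "ax": 0, "ay": 0, "az": 0, "fingers": 1}, {"tx": -0.15, "ty": -0.9, "tz": 0, "ax": 0, "ay": 0, "az": 0, "fingers": 1}, {"tx": -0.15, "ty": -0.9, "tz": 0, "ax": 0, "ay": 0, "az": 0, "fingers": 1}]}}

```text
t: 26.55
eef_pos: [0.4991, -0.3678, 0.1589]
tcp_rot: [[-1.0, 0.001, -0.001], [0.001, 1.0, 0.001], [0.001, 0.001, -1.0]]
wrist_force: [-0.1, 0.7, -1.3]
finger_gap: 0.0156
gripper_force: 20.0
```

{"fn": "step_arm", "kwargs": {"commands": [{"tx": -0.15, "ty": -0.7, "tz": 0, "ax": 0, "ay": 0, "az": 0, "fingers": 1}, {"tx": 0, "ty": -0.28, "tz": 0, "ax": 0, "ay": 0, "az": 0, "fingers": 1}, {"tx": 0, "ty": 0, "tz": 0.3, "ax": 0, "ay": 0, "az": 0, "fingers": 1}, {"tx": 0, "ty": 0, "tz": 0.6, "ax": 0, "ay": 0, "az": 0, "fingers": 1}, {"tx": 0, "ty": 0, "tz": 0.6, "ax": 0, "ay": 0, "az": 0, "fingers": 1}]}}

```text
t: 27.05
eef_pos: [0.5049, -0.4036, 0.0983]
tcp_rot: [[-1.0, 0.0, -0.001], [0.0, 1.0, 0.001], [0.001, 0.001, -1.0]]
wrist_force: [-0.3, -0.9, -1.2]
finger_gap: 0.0152
gripper_force: 20.0
```

```bash
python3 - <<'E'
from h import *
s=st();cal,p,d,hsv=snap("wrist","pics/w8.png")
E
```

```text
t 27.05 pos [ 0.5049 -0.4036  0.0983] yaw 180.0 tilt [-0.0008  0.0013] F [-0.3 -0.9 -1.2] gap 0.0152 g 20.0
```

View pics/w8.png

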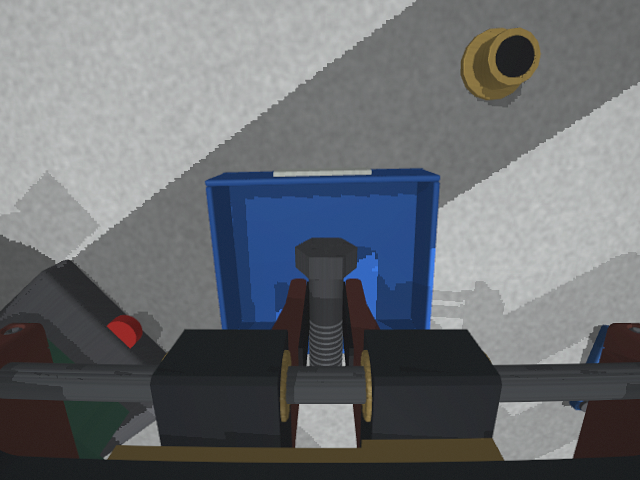

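The bolt is held over the blue bin with its head at (326,258), and the walls run from u=208 to u=438, so it is centred. Lowering and releasing.

{"fn": "step_arm", "kwargs": {"commands": [{"tx": 0, "ty": 0, "tz": 0.5, "ax": 0, "ay": 0, "az": 0, "fingers": 1}, {"tx": 0, "ty": 0, "tz": 0.6, "ax": 0, "ay": 0, "az": 0, "fingers": 1}, {"tx": 0, "ty": 0, "tz": 0.5, "ax": 0, "ay": 0, "az": 0, "fingers": 1}, {"tx": 0, "ty": 0, "tz": 0.3, "ax": 0, "ay": 0, "az": 0, "fingers": 1}, {"tx": 0, "ty": 0, "tz": 0, "ax": 0, "ay": 0, "az": 0, "fingers": 1}]}}

```text
t: 27.6
eef_pos: [0.5042, -0.4035, 0.0217]
tcp_rot: [[-1.0, -0.0, -0.003], [-0.0, 1.0, 0.003], [0.003, 0.003, -1.0]]
wrist_force: [-0.6, 0.5, -1.3]
finger_gap: 0.0153
gripper_force: 20.0
```

{"fn": "step_arm", "kwargs": {"commands": [{"tx": 0, "ty": 0, "tz": 0, "ax": 0, "ay": 0, "az": 0, "fingers": 1}, {"tx": 0, "ty": 0, "tz": 0, "ax": 0, "ay": 0, "az": 0, "fingers": 0.3}, {"tx": 0, "ty": 0, "tz": 0, "ax": 0, "ay": 0, "az": 0, "fingers": 0.1}, {"tx": 0, "ty": 0, "tz": 0, "ax": 0, "ay": 0, "az": 0, "fingers": 0.1}, {"tx": 0, "ty": 0, "tz": 0, "ax": 0, "ay": 0, "az": 0, "fingers": 0.1}]}}

```text
t: 28.1
eef_pos: [0.5059, -0.4062, 0.0241]
tcp_rot: [[-1.0, 0.001, 0.001], [0.001, 1.0, -0.001], [-0.001, -0.001, -1.0]]
wrist_force: [-0.7, -0.6, 0.2]
finger_gap: 0.0392
gripper_force: 0.0
```

{"fn": "step_arm", "kwargs": {"commands": [{"tx": 0, "ty": 0, "tz": -0.3, "ax": 0, "ay": 0, "az": 0, "fingers": 0.1}, {"tx": 0, "ty": 0, "tz": -0.8, "ax": 0, "ay": 0, "az": 0, "fingers": 0.1}, {"tx": 0, "ty": 0, "tz": -0.9, "ax": 0, "ay": 0, "az": 0, "fingers": 0}, {"tx": 0, "ty": 0, "tz": -0.9, "ax": 0, "ay": 0, "az": 0, "fingers": -0.5}, {"tx": 0, "ty": 0, "tz": -0.9, "ax": 0, "ay": 0, "az": 0, "fingers": -1}]}}

```text
t: 28.6
eef_pos: [0.5055, -0.4058, 0.1779]
tcp_rot: [[-1.0, 0.001, 0.0], [0.001, 1.0, -0.0], [-0.0, -0.0, -1.0]]
wrist_force: [-0.4, -0.5, 0.3]
finger_gap: 0.0564
gripper_force: 0.0
```

{"fn": "step_arm", "kwargs": {"commands": [{"tx": 0.5, "ty": 0.4, "tz": -0.2, "ax": 0, "ay": 0, "az": 0, "fingers": -1}, {"tx": 0.7, "ty": 0.7, "tz": 0, "ax": 0, "ay": 0, "az": 0, "fingers": -1}, {"tx": 0.7, "ty": 0.7, "tz": 0, "ax": 0, "ay": 0, "az": 0, "fingers": -1}, {"tx": 0.6, "ty": 0.6, "tz": 0, "ax": 0, "ay": 0, "az": 0, "fingers": -1}, {"tx": 0.5, "ty": 0.4, "tz": 0, "ax": 0, "ay": 0, "az": 0, "fingers": -1}]}}

```text
t: 29.1
eef_pos: [0.384, -0.2918, 0.1843]
tcp_rot: [[-1.0, 0.0, -0.0], [0.0, 1.0, 0.0], [0.0, 0.0, -1.0]]
wrist_force: [1.0, 0.2, 0.3]
finger_gap: 0.0881
gripper_force: 0.0
```

{"fn": "step_arm", "kwargs": {"commands": [{"tx": 0, "ty": 0, "tz": 0, "ax": 0, "ay": 0, "az": 0, "fingers": -1}, {"tx": 0, "ty": 0, "tz": 0, "ax": 0, "ay": 0, "az": 0, "fingers": -1}, {"tx": 0, "ty": 0, "tz": 0, "ax": 0, "ay": 0, "az": 0, "fingers": -1}, {"tx": 0, "ty": 0, "tz": 0, "ax": 0, "ay": 0, "az": 0, "fingers": -1}, {"tx": 0, "ty": 0, "tz": 0, "ax": 0, "ay": 0, "az": 0, "fingers": -1}]}}

```text
t: 29.6
eef_pos: [0.3864, -0.2945, 0.1835]
tcp_rot: [[-1.0, 0.001, 0.0], [0.001, 1.0, -0.0], [-0.0, -0.0, -1.0]]
wrist_force: [0.4, 0.6, 0.3]
finger_gap: 0.0877
gripper_force: 0.0
```

```bash
python3 - <<'E'
from h import *
s=st();cal,p,d,hsv=snap("wrist","pics/w9.png")
v,u=np.mgrid[0:275,0:640];Q=cal['position']+rays(cal,np.c_[u.ravel(),v.ravel()])*d[:275].ravel()[:,None]
k=(np.hypot(Q[:,0]-.383,Q[:,1]+.29)<.05)
for lo,hi in((.027,.034),(.003,.009)):
    A=Q[k&(Q[:,2]>lo)&(Q[:,2]<hi)];print(len(A),[np.round(x,4) for x in cv2.minEnclosingCircle(A[:,:2].astype(np.float32))])
c,_=cv2.minEnclosingCircle(Q[k&(Q[:,2]>.027)&(Q[:,2]<.034)][:,:2].astype(np.float32))
todo(s,[c[0],c[1],.011])
# bolt in blue bin: top-camera
ct,pt,dt,_=snap("top");
v,u=np.mgrid[160:300,480:600];T=ct['position']+rays(ct,np.c_[u.ravel(),v.ravel()])*dt[160:300,480:600].ravel()[:,None]
k=(abs(T[:,0]-.511)<.05)&(abs(T[:,1]+.406)<.058)&(T[:,2]>.014)&(T[:,2]<.04);print('bolt',k.sum(),T[k].min(0),T[k].max(0))
E
```

```text
t 29.6 pos [ 0.3864 -0.2945  0.1835] yaw 179.97 tilt [ 0.0002 -0.0004] F [0.4 0.6 0.3] gap 0.0877 g 0.0
954 [array([ 0.3821, -0.2921]), np.float64(0.0159)]
538 [array([ 0.3821, -0.2922]), np.float64(0.022)]
units to [ 0.3821 -0.2921  0.011 ] [0.11 0.06 4.31]
bolt 325 [ 0.47628701 -0.41850473  0.01404428] [ 0.54569288 -0.3927003   0.03117984]
```

The bolt lies inside the blue bin, x 0.476–0.546 and y -0.419 to -0.393. The bush is at (0.3821, -0.2921), and both of its radii match the description. Gripping its sleeve above the flange.

{"fn": "step_arm", "kwargs": {"commands": [{"tx": 0.11, "ty": 0.06, "tz": 0.4, "ax": 0, "ay": 0, "az": 0, "fingers": -1}, {"tx": 0, "ty": 0, "tz": 0.9, "ax": 0, "ay": 0, "az": 0, "fingers": -1}, {"tx": 0, "ty": 0, "tz": 0.9, "ax": 0, "ay": 0, "az": 0, "fingers": -1}, {"tx": 0, "ty": 0, "tz": 0.9, "ax": 0, "ay": 0, "az": 0, "fingers": -1}, {"tx": 0, "ty": 0, "tz": 0.6, "ax": 0, "ay": 0, "az": 0, "fingers": -1}]}}

```text
t: 30.2
eef_pos: [0.3807, -0.2908, 0.0334]
tcp_rot: [[-1.0, 0.001, -0.001], [0.001, 1.0, 0.001], [0.001, 0.001, -1.0]]
wrist_force: [-0.1, -0.2, 0.2]
finger_gap: 0.0877
gripper_force: 0.0
```

{"fn": "step_arm", "kwargs": {"commands": [{"tx": 0, "ty": 0, "tz": 0.4, "ax": 0, "ay": 0, "az": 0, "fingers": -0.8}, {"tx": 0, "ty": 0, "tz": 0.2, "ax": 0, "ay": 0, "az": 0, "fingers": -0.6}, {"tx": 0, "ty": 0, "tz": 0, "ax": 0, "ay": 0, "az": 0, "fingers": -0.3}, {"tx": 0, "ty": 0, "tz": 0, "ax": 0, "ay": 0, "az": 0, "fingers": 0}, {"tx": 0, "ty": 0, "tz": 0, "ax": 0, "ay": 0, "az": 0, "fingers": 0.2}]}}

```text
t: 30.7
eef_pos: [0.3819, -0.292, 0.0124]
tcp_rot: [[-1.0, 0.001, 0.001], [0.001, 1.0, -0.001], [-0.001, -0.001, -1.0]]
wrist_force: [0.3, 0.4, -0.5]
finger_gap: 0.0513
gripper_force: 0.0
```

{"fn": "step_arm", "kwargs": {"commands": [{"tx": 0, "ty": 0, "tz": 0, "ax": 0, "ay": 0, "az": 0, "fingers": 1}, {"tx": 0, "ty": 0, "tz": 0, "ax": 0, "ay": 0, "az": 0, "fingers": 1}, {"tx": 0, "ty": 0, "tz": 0, "ax": 0, "ay": 0, "az": 0, "fingers": 1}, {"tx": 0, "ty": 0, "tz": 0, "ax": 0, "ay": 0, "az": 0, "fingers": 1}, {"tx": 0, "ty": 0, "tz": 0, "ax": 0, "ay": 0, "az": 0, "fingers": 1}]}}

```text
t: 31.2
eef_pos: [0.3816, -0.2918, 0.0121]
tcp_rot: [[-1.0, 0.001, 0.001], [0.001, 1.0, -0.001], [-0.001, -0.001, -1.0]]
wrist_force: [0.7, 0.4, 6.9]
finger_gap: 0.0317
gripper_force: 20.0
```

{"fn": "step_arm", "kwargs": {"commands": [{"tx": 0, "ty": 0, "tz": -0.4, "ax": 0, "ay": 0, "az": 0, "fingers": 1}, {"tx": 0, "ty": 0, "tz": -0.8, "ax": 0, "ay": 0, "az": 0, "fingers": 1}, {"tx": 0, "ty": 0, "tz": -0.9, "ax": 0, "ay": 0, "az": 0, "fingers": 1}, {"tx": 0, "ty": 0, "tz": -0.9, "ax": 0, "ay": 0, "az": 0, "fingers": 1}, {"tx": -0.2, "ty": 0.4, "tz": -0.6, "ax": 0, "ay": 0, "az": 0, "fingers": 1}]}}

```text
t: 31.7
eef_pos: [0.3896, -0.277, 0.1578]
tcp_rot: [[-1.0, 0.002, 0.002], [0.002, 1.0, -0.003], [-0.002, -0.003, -1.0]]
wrist_force: [1.3, -0.1, -2.3]
finger_gap: 0.031
gripper_force: 20.0
```

{"fn": "step_arm", "kwargs": {"commands": [{"tx": -0.3, "ty": 0.8, "tz": 0, "ax": 0, "ay": 0, "az": 0, "fingers": 1}, {"tx": -0.3, "ty": 0.9, "tz": 0, "ax": 0, "ay": 0, "az": 0, "fingers": 1}, {"tx": -0.3, "ty": 0.9, "tz": 0, "ax": 0, "ay": 0, "az": 0, "fingers": 1}, {"tx": -0.3, "ty": 0.9, "tz": 0, "ax": 0, "ay": 0, "az": 0, "fingers": 1}, {"tx": -0.3, "ty": 0.9, "tz": 0, "ax": 0, "ay": 0, "az": 0, "fingers": 1}]}}

```text
t: 32.2
eef_pos: [0.4491, -0.0978, 0.1553]
tcp_rot: [[-1.0, 0.001, -0.001], [0.001, 1.0, 0.0], [0.001, 0.0, -1.0]]
wrist_force: [1.3, 0.2, -2.5]
finger_gap: 0.0312
gripper_force: 20.0
```

{"fn": "step_arm", "kwargs": {"commands": [{"tx": -0.2, "ty": 0.9, "tz": 0, "ax": 0, "ay": 0, "az": 0, "fingers": 1}, {"tx": -0.2, "ty": 0.9, "tz": 0, "ax": 0, "ay": 0, "az": 0, "fingers": 1}, {"tx": -0.2, "ty": 0.9, "tz": 0, "ax": 0, "ay": 0, "az": 0, "fingers": 1}, {"tx": -0.2, "ty": 0.9, "tz": 0, "ax": 0, "ay": 0, "az": 0, "fingers": 1}, {"tx": -0.2, "ty": 0.9, "tz": 0, "ax": 0, "ay": 0, "az": 0, "fingers": 1}]}}

```text
t: 32.7
eef_pos: [0.489, 0.0821, 0.1552]
tcp_rot: [[-1.0, 0.0, -0.001], [0.0, 1.0, -0.0], [0.001, -0.0, -1.0]]
wrist_force: [-0.1, 0.0, -1.7]
finger_gap: 0.0313
gripper_force: 20.0
```

{"fn": "step_arm", "kwargs": {"commands": [{"tx": -0.2, "ty": 0.9, "tz": 0, "ax": 0, "ay": 0, "az": 0, "fingers": 1}, {"tx": -0.2, "ty": 0.9, "tz": 0, "ax": 0, "ay": 0, "az": 0, "fingers": 1}, {"tx": -0.2, "ty": 0.9, "tz": 0, "ax": 0, "ay": 0, "az": 0, "fingers": 1}, {"tx": -0.2, "ty": 0.9, "tz": 0, "ax": 0, "ay": 0, "az": 0, "fingers": 1}, {"tx": -0.2, "ty": 0.9, "tz": 0, "ax": 0, "ay": 0, "az": 0, "fingers": 1}]}}

```text
t: 33.2
eef_pos: [0.529, 0.2619, 0.1549]
tcp_rot: [[-1.0, 0.0, -0.001], [0.0, 1.0, -0.001], [0.001, -0.001, -1.0]]
wrist_force: [1.1, -0.0, -2.2]
finger_gap: 0.0316
gripper_force: 20.0
```

{"fn": "step_arm", "kwargs": {"commands": [{"tx": -0.2, "ty": 0.9, "tz": 0, "ax": 0, "ay": 0, "az": 0, "fingers": 1}, {"tx": -0.2, "ty": 0.9, "tz": 0, "ax": 0, "ay": 0, "az": 0, "fingers": 1}, {"tx": -0.2, "ty": 0.9, "tz": 0, "ax": 0, "ay": 0, "az": 0, "fingers": 1}, {"tx": 0, "ty": 0.7, "tz": 0, "ax": 0, "ay": 0, "az": 0, "fingers": 1}, {"tx": 0, "ty": 0, "tz": 0, "ax": 0, "ay": 0, "az": 0, "fingers": 1}]}}

```text
t: 33.7
eef_pos: [0.553, 0.4001, 0.1546]
tcp_rot: [[-1.0, -0.002, -0.0], [-0.002, 1.0, 0.001], [0.0, 0.001, -1.0]]
wrist_force: [-0.4, -0.3, -1.2]
finger_gap: 0.0315
gripper_force: 20.0
```

```bash
python3 - <<'E'
from h import *
s=st();todo(s,[.554,.411,.025])
cal,p,d,hsv=snap("wrist")
m=cv2.inRange(hsv,(20,110,60),(35,255,255));
for c,P in fit(cal,m,.045,2000): print(P.min(0),P.max(0))
E
```

```text
t 33.7 pos [0.553  0.4001 0.1546] yaw -179.87 tilt [-0.0005  0.0013] F [-0.4 -0.3 -1.2] gap 0.0315 g 20.0
units to [0.554 0.411 0.025] [-0.03  0.27  3.24]
px [339. 246.] circ [0.5595 0.4138] 0.0938 ell [0.5567 0.4126] [0.1508 0.1599]
px [357. 451.] circ [0.7568 0.4178] 0.1731 ell [0.7648 0.4268] [0.0267 0.3262]
[0.4906584  0.34187266] [0.6518511 0.4851702]
[0.7502264  0.24490513] [0.7770061 0.5906994]
```

{"fn": "step_arm", "kwargs": {"commands": [{"tx": 0, "ty": 0.25, "tz": 0.3, "ax": 0, "ay": 0, "az": 0, "fingers": 1}, {"tx": 0, "ty": 0, "tz": 0.7, "ax": 0, "ay": 0, "az": 0, "fingers": 1}, {"tx": 0, "ty": 0, "tz": 0.7, "ax": 0, "ay": 0, "az": 0, "fingers": 1}, {"tx": 0, "ty": 0, "tz": 0.7, "ax": 0, "ay": 0, "az": 0, "fingers": 1}, {"tx": 0, "ty": 0, "tz": 0.5, "ax": 0, "ay": 0, "az": 0, "fingers": 1}]}}

```text
t: 34.25
eef_pos: [0.5521, 0.4047, 0.0365]
tcp_rot: [[-1.0, 0.002, -0.003], [0.002, 1.0, -0.002], [0.003, -0.002, -1.0]]
wrist_force: [-0.6, 0.3, -2.0]
finger_gap: 0.0314
gripper_force: 20.0
```

{"fn": "step_arm", "kwargs": {"commands": [{"tx": 0, "ty": 0, "tz": 0.3, "ax": 0, "ay": 0, "az": 0, "fingers": 1}, {"tx": 0, "ty": 0, "tz": 0, "ax": 0, "ay": 0, "az": 0, "fingers": 1}, {"tx": 0, "ty": 0, "tz": 0, "ax": 0, "ay": 0, "az": 0, "fingers": 0.1}, {"tx": 0, "ty": 0, "tz": 0, "ax": 0, "ay": 0, "az": 0, "fingers": -0.1}, {"tx": 0, "ty": 0, "tz": 0, "ax": 0, "ay": 0, "az": 0, "fingers": -0.2}]}}

```text
t: 34.75
eef_pos: [0.5547, 0.4071, 0.029]
tcp_rot: [[-1.0, 0.001, 0.002], [0.001, 1.0, 0.001], [-0.002, 0.001, -1.0]]
wrist_force: [-0.1, 0.4, 0.1]
finger_gap: 0.0511
gripper_force: 0.0
```

{"fn": "step_arm", "kwargs": {"commands": [{"tx": 0, "ty": 0, "tz": 0, "ax": 0, "ay": 0, "az": 0, "fingers": -0.2}, {"tx": 0, "ty": 0, "tz": -0.3, "ax": 0, "ay": 0, "az": 0, "fingers": -0.2}, {"tx": 0, "ty": 0, "tz": -0.9, "ax": 0, "ay": 0, "az": 0, "fingers": -0.2}, {"tx": 0, "ty": 0, "tz": -0.9, "ax": 0, "ay": 0, "az": 0, "fingers": -0.2}, {"tx": 0, "ty": 0, "tz": -0.9, "ax": 0, "ay": 0, "az": 0, "fingers": -0.2}]}}

```text
t: 35.25
eef_pos: [0.5536, 0.4066, 0.1498]
tcp_rot: [[-1.0, 0.0, 0.0], [0.0, 1.0, 0.0], [-0.0, 0.0, -1.0]]
wrist_force: [0.4, -0.4, 1.2]
finger_gap: 0.0526
gripper_force: 0.0
```

{"fn": "step_arm", "kwargs": {"commands": [{"tx": 0.5, "ty": 0.5, "tz": -0.6, "ax": 0, "ay": 0, "az": 0, "fingers": -0.2}, {"tx": 0.8, "ty": 0.5, "tz": 0, "ax": 0, "ay": 0, "az": 0, "fingers": -0.2}, {"tx": 0.8, "ty": 0.5, "tz": 0, "ax": 0, "ay": 0, "az": 0, "fingers": -0.2}, {"tx": 0.8, "ty": 0.3, "tz": 0, "ax": 0, "ay": 0, "az": 0, "fingers": -0.2}, {"tx": 0, "ty": 0, "tz": 0, "ax": 0, "ay": 0, "az": 0, "fingers": -0.2}]}}

```text
t: 35.75
eef_pos: [0.4334, 0.48, 0.1726]
tcp_rot: [[-1.0, -0.003, -0.002], [-0.003, 1.0, 0.0], [0.002, 0.0, -1.0]]
wrist_force: [-1.0, -0.1, 0.1]
finger_gap: 0.0527
gripper_force: 0.0
```

{"fn": "step_arm", "kwargs": {"commands": [{"tx": 0, "ty": 0, "tz": 0, "ax": 0, "ay": 0, "az": 0, "fingers": -0.2}, {"tx": 0, "ty": 0, "tz": 0, "ax": 0, "ay": 0, "az": 0, "fingers": -0.2}, {"tx": 0, "ty": 0, "tz": 0, "ax": 0, "ay": 0, "az": 0, "fingers": -0.2}, {"tx": 0, "ty": 0, "tz": 0, "ax": 0, "ay": 0, "az": 0, "fingers": -0.2}, {"tx": 0, "ty": 0, "tz": 0, "ax": 0, "ay": 0, "az": 0, "fingers": -0.2}]}}

```text
t: 36.25
eef_pos: [0.4384, 0.4782, 0.1713]
tcp_rot: [[-1.0, 0.002, -0.0], [0.002, 1.0, -0.0], [0.0, -0.0, -1.0]]
wrist_force: [-0.3, -0.0, -0.3]
finger_gap: 0.0527
gripper_force: 0.0
```

```bash
python3 - <<'E'
from h import *
s=st();ct,p,d,h=snap("top","pics/t9.png")
def pts(x0,y0,x1,y1):
    v,u=np.mgrid[y0:y1,x0:x1];return ct['position']+rays(ct,np.c_[u.ravel(),v.ravel()])*d[y0:y1,x0:x1].ravel()[:,None]
T=pts(365,140,435,215);T=T[np.isfinite(T).all(1)]
r=np.hypot(T[:,0]-.6204,T[:,1]+.1440)
for a in range(0,360,45):
    th=np.degrees(np.arctan2(T[:,1]+.144,T[:,0]-.6204))%360
    k=(r>.015)&(r<.026)&(abs((th-a+180)%360-180)<22);print(a,k.sum(),np.round(np.median(T[k,2]),4))
E
```

```text
t 36.25 pos [0.4384 0.4782 0.1713] yaw 179.91 tilt [-0.0001 -0.0002] F [-0.3 -0.  -0.3] gap 0.0527 g 0.0
0 43 0.0321
45 47 0.032
90 46 0.0325
135 52 0.0318
180 46 0.0326
225 46 0.032
270 45 0.0327
315 43 0.0336
```

View pics/t9.png

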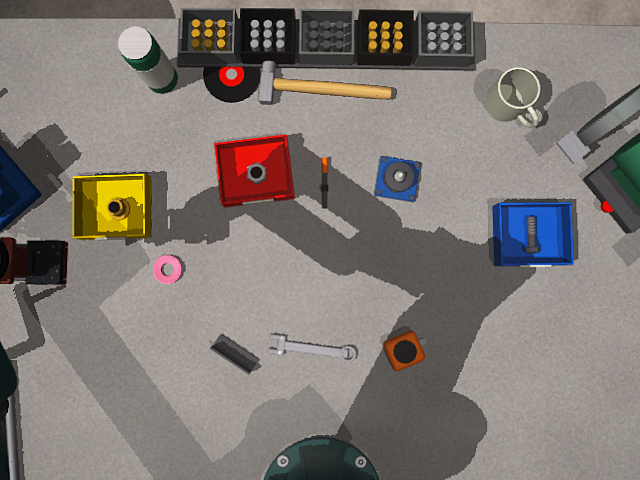

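The bush is in yellow (118,207), the nut in red (256,173) and the bolt in blue (532,233). The stack at (400,176) is level all round, with the crown at about 32–33 mm. The pink ring is untouched and the arm is clear, so I'm handing in.

```bash
python3 -c "
from plant import manip
print(manip.job_done())"
```

```text
the job is handed in; nothing more can be done
None
```

I handed the job in at about 36 s with the bolt in the blue bin, the nut in the red and the bush in the yellow, and the dished then the domed spring level on the arbor; the hand-in gave no verdict, but the last top-camera picture and depth readings showed all of this, with the pink ring untouched.

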